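# Lock the chisel into its rack

### The job

Lock the chisel into its bench rack: first lift the wooden wedge off the rack and lay it down on the bench out of the way, then swing the loose slotted strap by its knob across the chisel until its slot drops over the second bolt and it lies flat. Then turn the open shackle round until its toe stands over its hole in the lock, press it down until it clicks and stays down, and leave everything else where it stands.

Things in the scene. Friction and masses are not known exactly. Their poses are not given: they have to be found in the camera images.
- rack: wooden rack fixed to the bench. Origin on the bench in line with bolts and lock (all at its x = 0); x points into the rack (away from the robot), y to the left. Flat top face at z = 45 mm, x -155 to 77, y -130 to 130 mm; a chisel lies sunk in a channel (y 20 to 58 mm). Back board from x = 65 mm, side boards 10 mm thick at both ends from x = 0 back
- shelf_edge (a point): middle of the lower front edge of the rack's overhanging shelf, 150 mm above the top face, at x = -12 mm of the rack. The 14 mm shelf covers all behind it, so at the bolts and lock, 12 mm further in, the tool must be tilted about 30 to 50 degrees from vertical, its fingers pointing down and away from the robot. Nothing hangs over the part in front of it
- pivot (a point): foot of the pivot bolt on the rack's top face, at x = 0, y = 80 mm of the rack: 8 mm shank with a 20 mm washer and head 24 to 31 mm above the face, which the strap cannot leave
- second_bolt (a point): foot of the second bolt on the rack's top face, at x = 0, y = -15 mm of the rack: headless, 8 mm thick, 12 mm tall with a tapered end. The strap's slot must drop over it
- toe_hole (a point): mouth of the lock's toe hole, level with the rack's top face, at x = 0, y = -45 mm of the rack. The shackle's other leg (heel) stands 36 mm to the right of it, at y = -81 mm of the rack, and is the vertical axis about which the shackle turns
- strap: loose flat steel strap 158 x 34 x 5 mm on the rack's top face, its 12 mm hole round the pivot bolt (19 mm play upward). Origin under the centre of that hole; x along the strap to its free end, 142 mm away. Slot 20 x 13 mm at x = 95, square 20 mm hole for the shackle's toe at x = 125 mm. Starts swung out to the robot; closed, it points along the rack's -y. Its end clears the open shackle
- knob (a point): centre of the strap's upright round knob (14 mm thick, 30 mm tall) at x = 68 mm of the strap; 20 mm above the strap's underside, 15 mm below the knob's top
- slot (a point): centre of the strap's slot, on the strap's underside
- bow_top (a point): top of the shackle's bow, midway between its two legs. The shackle is a U of 8 mm round steel bar, legs 36 mm apart; open, its top is 42 mm above the rack's top face
- toe (a point): rounded lower end of the shackle's free leg (toe), 9 mm above the rack's top face while the shackle is up, so it passes over the seated strap (5 mm); the leg is straight for 11 mm above it, then bends into the bow
- shackle_turn (a joint): turn of the shackle about its heel leg, rad: 0 = the toe stands over its hole (a stop), growing as the toe swings out towards the robot (pi/2: toe straight in front of the heel). It stays where it is left; a sideways push of about 1 N on the toe leg turns it
- shackle_press (a joint): how far the shackle is pressed into the lock, m: 0 = up, 0.0225 = stop. A spring of 3 to 6 N lifts it; a hidden pawl resists from 8 mm and snaps in at about 17 mm (about 10 N in all), after which it stays at about 14 mm when let go. Beside its hole the toe meets the lock's face and cannot go down
- wood_wedge: beech wedge 32 (x) x 110 (y) x 22 (z) mm lying on the rack's top face in the strap's path; origin at the centre of its underside, y along its length
- paint_tin: bystander: paint tin 76 mm wide, 84 tall, upright on the rack's shelf; origin at the centre of its underside
- oil_stone: bystander: grey sharpening stone 50 x 150 x 24 mm on the rack's shelf; origin at the centre of its underside
- glue_bottle: bystander: white glue bottle 62 mm wide, 187 tall, upright on the bench; origin at the centre of its underside
- masking_tape: bystander: roll of tape 105 mm wide, 25 tall, on the bench; origin at the centre of its underside
- hardwood_block: bystander: oak block 55 (x) x 85 (y) x 42 mm on the bench; origin at the centre of its underside
- wax_tin: bystander: flat round tin 87 mm wide, 30 tall, on the bench; origin at the centre of its underside
There are look-alikes about, which are no part of the job. Several things have the shape of the wood_wedge; the one meant has the colours described above.

How it is judged:
By the outcome, as a careful person would: the job done as asked, in the order asked, and still so for the second after the job is handed in, with the robot touching nothing.
It also fails if it takes over 72 s, if anything falls off the work surface, if the arm or the gripper's body presses on something with over 40 N, if the wrist force passes 120 N, or if a joint passes its speed limit or range.

### The arm

A 6-joint arm with a two-finger parallel gripper is mounted at the origin on a cart in front of the work surface, level with it; the furniture and walls round the work are solid. World frame = base frame: x ahead of the robot, y to its left, z up, the work surface at z = 0. Lengths are in mm, angles in degrees, forces in N, time in s.
With the tool pointing down it reaches from about 300 to 850 mm from the base axis. Payload 4.2 kg.
Tool frame: the origin (TCP) lies at the very end of the fingers, on their centre line; the grasp point (between the pads) lies 19 mm behind it (env.grasp_offset is the distance from the TCP to the grasp point, in mm); z points along the fingers, y is the line along which they close (so a half turn about z gives the same grasp; the last joint's range is limited). The gripper opens to 91 mm and grips with 3 to 60 N. Pads are 32 mm wide; open, the fingers measure 118 mm over their backs; the gripper's body (76 mm by 178 mm) begins 60 mm behind the grasp point.
Start: joints at [63.541, 18.312, 89.639, -0, 72.044, -1.146], TCP at [245.856, 519.806, 213.976] pointing down, gripper open.
Joint ranges: [-177.97, 177.97], [-48.28, 115.42], [12.27, 149.76], [-77.06, 257.06], [2.81, 150.46], [-146.56, 146.56]. Speed limits (degrees/s): [147.25, 147.25, 180, 180, 180, 180].

### API

Orientations are given as [roll, pitch, yaw] about the fixed x, y, z axes, in that order (R = Rz(yaw) Ry(pitch) Rx(roll)).
In Python, from workcell import env gives the robot as it stands. The module is installed in compiled form; this text tells all that it offers.
- The arm moves only by the tool send_rows, never from a script. Its argument "motion" is a list of rows, each an object of numbers: "tx", "ty", "tz": the shift along the tool's x, y, z in units of 500 mm (1.0 is 500 mm); "rx", "ry", "rz": the turn, a rotation vector about the tool's x, y, z in units of 30 degrees (1.0 is 30 degrees); "gripper": the closure, from -1 (fully open) to 1 (shut). In form: [{"tx": .., "ty": .., "tz": .., "rx": .., "ry": .., "rz": .., "gripper": ..}, ...]. A call has 1 to 12 rows; each row shifts and turns the commanded pose from where the row before left it, along the tool's axes as they then stand; what a row does not reach is not made up. A row lasts 1/8 s, in which the tool goes at most 62.5 mm and 10.7 degrees, less where a joint would pass 70% of its speed; a pose out of reach is approached as far as the arm can. A call with a number of a shift or a turn outside -1 to 1 is refused whole. A call with a gripper value outside its range is refused whole. The fingers move at their own pace and stop on an object; "grip_force" is the grip in N (left out, the last holds). Time passes only in rows, so rows that do not move let the fingers close. It gives the time, the measured TCP pose, the force, the opening and the grip force at its end, in the units of the state.
- env.state(): the state, without advancing time (a new reading comes with each control period).
- env.grab_frame(name): name is "scene" or "top" or "wrist"; returns a dict with "frame" (400x640x3 uint8, red, green, blue), "vertical_fov" (degrees; the focal length in pixels is half the picture's height over the tangent of half this angle, whatever the lens; pixels are square), "cx", "cy" (the principal point, pixels), "k1" (the pictures are not rectified: a ray, as slopes to the right and down, at radius r is drawn at 1 + k1 r^2 times it, then the intrinsics apply), "rvec" (rotation vector, rad) and "tvec" (3), from world to camera coordinates, as OpenCV has them; the wrist camera has in their place "T_tool_cam" (4x4, takes a point from camera to tool coordinates, whose origin is the TCP and whose axes are the flange's). Camera axes: x right, y down, z forward; pixel columns grow to the right and rows downward; lengths in mm; the calibration is good to about 2 mm. A picture is of the moment at which its call begins: read the wrist's pose just before it. There is no depth.
- env.job_done(): hands the job in; it is judged then, once.
The state is a dict: "time_s": time; "qpos": joint angles; "qvel": joint speeds; "effort": joint torques, N m; "ee_pos": TCP position; "ee_rot": TCP orientation; "force": force on the tool from outside, world axes, zero at the start; "torque": the same for the moment, N m; "gripper_width": finger opening in mm; "gripper_force": force on a finger pad.
Only numpy, scipy, OpenCV 4.12 (cv2) and the standard library are available. Lean on these libraries where they do the work, as an engineer would, in place of code of your own. Each camera call takes 0.05 s, during which the arm holds its last target. There are 200 camera calls.

## Working session

There is one attempt and no reset: what is moved stays moved. The work goes in short steps, Python scripts to look and compute and a tool call to move; the robot and the scene stay as the last step left them, time stands still between calls to the robot, and variables do not carry over. Pictures are saved under pics/ and viewed, at most 10 in all, crops included, and the job is handed in when it is done.

Besides the shell and the picture viewer there is one more tool, called after "Emit:" in YAML: its name, and indented under it one key for each argument. send_rows: Moves the arm, as the interface text tells. Shifts and turns lie within -1 to 1; 1 stands for 500 mm of shift or 30 degrees of turn. Its arguments: {"type":"object","properties":{"motion":{"type":"array"},"grip_force":{"type":"number"}},"required":["motion"]}

```bash
mkdir -p pics; cat > h.py <<'E'
import numpy as np, cv2, pickle
from scipy.spatial.transform import Rotation as R
def K(f):
    h=f["frame"].shape[0]; fl=h/2/np.tan(np.radians(f["vertical_fov"])/2)
    return np.array([[fl,0,f["cx"]],[0,fl,f["cy"]],[0,0,1.]]), np.array([f["k1"],0,0,0,0.])
def pose(f,st=None):  # R,t world->cam
    if "rvec" in f: return cv2.Rodrigues(np.array(f["rvec"],float))[0], np.array(f["tvec"],float).ravel()
    T=np.eye(4); T[:3,:3]=R.from_euler('xyz',f["st"]["ee_rot"],degrees=True).as_matrix(); T[:3,3]=f["st"]["ee_pos"]
    W=np.linalg.inv(T@np.array(f["T_tool_cam"])); return W[:3,:3],W[:3,3]
def proj(f,P):
    r,t=pose(f); k,d=K(f); return cv2.projectPoints(np.array(P,float).reshape(-1,1,3),cv2.Rodrigues(r)[0],t,k,d)[0].reshape(-1,2)
def ray(f,uv):
    r,t=pose(f); k,d=K(f); p=cv2.undistortPoints(np.array(uv,float).reshape(-1,1,2),k,d).reshape(-1,2)
    D=np.c_[p,np.ones(len(p))]@r; return -r.T@t, D
def onplane(f,uv,z):
    o,D=ray(f,uv); return o+D*((z-o[2])/D[:,2])[:,None]
def tri(f,uv,g,wv):
    o,a=ray(f,uv);p,b=ray(g,wv);a=a[0];b=b[0]
    s=np.linalg.lstsq(np.c_[a,-b],p-o,rcond=None)[0]; A=o+a*s[0];B=p+b*s[1]; return (A+B)/2,np.linalg.norm(A-B)
def grab(name):
    from workcell import env
    st=env.state(); f=env.grab_frame(name); f["st"]=st; pickle.dump(f,open(f"{name}.pkl","wb")); return f
def load(n): return pickle.load(open(f"{n}.pkl","rb"))
def save(im,n): cv2.imwrite(f"pics/{n}.png",cv2.cvtColor(im,cv2.COLOR_RGB2BGR))
E
python3 - <<'E'
from h import *
for n in ("scene","top","wrist"):
    f=grab(n); 
    if n!='wrist': save(cv2.resize(f["frame"],(800,500),interpolation=cv2.INTER_CUBIC),n+"0")
    r,t=pose(f); print(n,f["vertical_fov"],f["cx"],f["cy"],f["k1"],(-r.T@t).round(),r[2].round(2))
print(f["T_tool_cam"])
from workcell import env; print(env.state(), env.grasp_offset)
E
```

```text
scene 46.13506866752003 320.47320537865266 200.90698478918563 -0.031814809278063995 [ -63. 1271. 1080.] [ 0.37 -0.75 -0.55]
top 52.246203218252184 315.7859088267774 192.954886604472 0.031229738746672404 [ 353.  -15. 1628.] [ 0.13  0.01 -0.99]
wrist 58.337942786524955 322.03417449255323 199.8242392512556 -0.06496954332875349 [169. 556. 384.] [ 0.27 -0.13 -0.96]
[[-9.61511842e-05 -9.55028221e-01 -2.96514902e-01  8.50018453e+01]
 [ 9.99999994e-01 -7.69499417e-05 -7.64272470e-05 -2.82440555e-01]
 [ 5.01733733e-05 -2.96514907e-01  9.55028223e-01 -1.70422942e+02]
 [ 0.00000000e+00  0.00000000e+00  0.00000000e+00  1.00000000e+00]]
{'time_s': 0.15, 'qpos': array([ 6.35406760e+01,  1.83417956e+01,  8.96888745e+01,  5.61800180e-06,
        7.20459305e+01, -1.14341764e+00]), 'qvel': array([ 0.07454931, -0.18130044, -0.26263584,  0.00575889, -0.1088173 ,
        0.04134842]), 'effort': array([ 3.44159771e-04, -4.12771690e+01, -2.32155776e+01,  7.26031163e-02,
        4.34656616e-02, -1.04622127e-04]), 'ee_pos': array([245.6816202 , 519.44855618, 213.33778454]), 'ee_rot': array([-1.79923415e+02, -1.53391095e-03,  1.54684091e+02]), 'force': array([ 0.15556952, -0.03685582, -0.85191388]), 'torque': array([-0.0004946 , -0.04106366,  0.01938528]), 'gripper_force': 0.0, 'gripper_width': 91.3812986785444} 18.8
```

View pics/scene0.png

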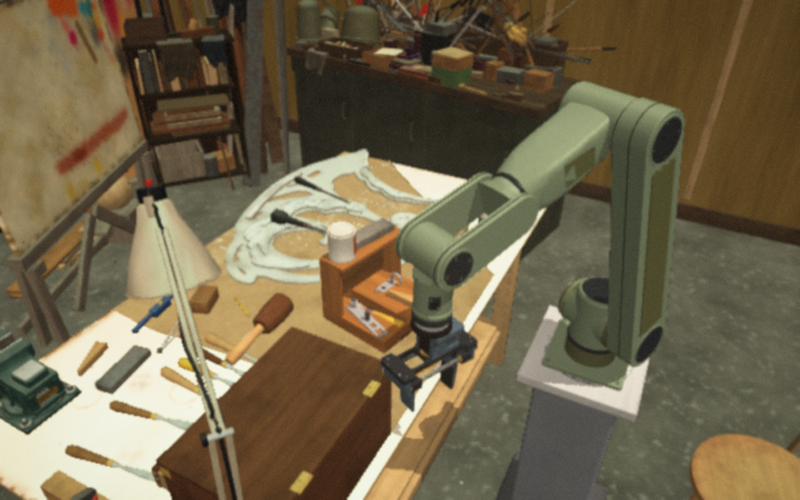

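View pics/top0.png

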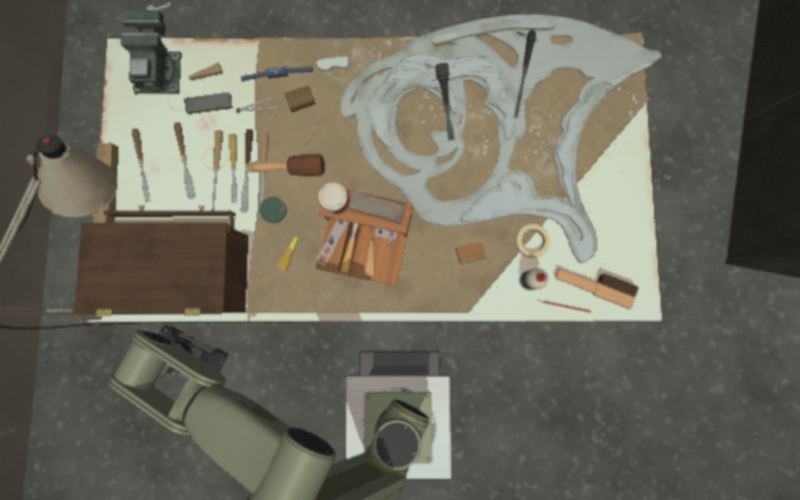

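The scene picture shows the rack at about (365,300), with the tin and stone on its shelf. The top picture shows the rack at about (365,240), turned slightly; the strap is at (330,245) on its left and the wedge at (372,258). I'll enlarge both views of the rack in one picture.

```bash
python3 - <<'E'
from h import *
t=load("top")["frame"][145:235,245:345]; s=load("scene")["frame"][185:285,250:350]
a=cv2.resize(t,(400,360),interpolation=cv2.INTER_CUBIC);b=cv2.resize(s,(400,400),interpolation=cv2.INTER_CUBIC)
im=np.zeros((400,800,3),np.uint8); im[:360,:400]=a; im[:,400:]=b
im=cv2.convertScaleAbs(im,alpha=1.2,beta=0)
save(im,"rack")
f=load("top")
# rough: top-face front corners in full-res px (view/1.25)
for uv in ([254.5,214.5],[318,227.5],[328,164],[254,164],[298,206]): print(uv,onplane(f,[uv],45)[0].round())
E
```

```text
[254.5, 214.5] [482. 247.  45.]
[318, 227.5] [430.   0.  45.]
[328, 164] [680. -40.  45.]
[254, 164] [682. 253.  45.]
[298, 206] [514.  78.  45.]
```

View pics/rack.png

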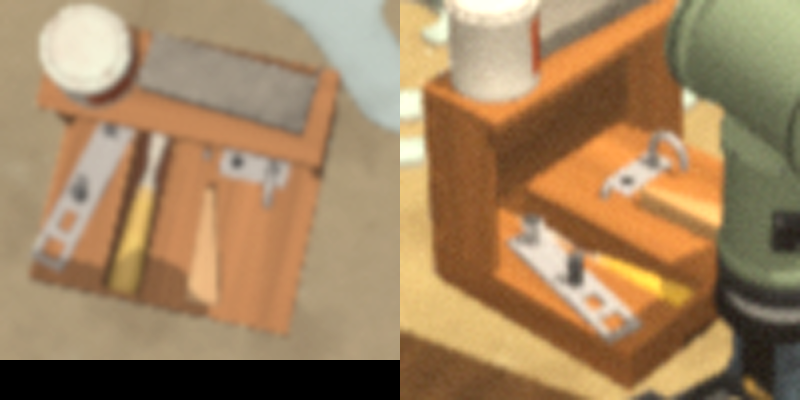

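The left half is the top view. The strap runs from the pivot (110,128) to its end at (45,260), with the knob at (78,188). The wedge runs from (208,185) to (205,305), the lock plate is at (253,165), and the shackle points at the robot from (268,180). The rack's front corners are at (30,280) and (288,333). Next I'll compute a rough rack frame and plan a move to a wrist view.

```bash
cat >> h.py <<'E'
def Rm(rpy): return R.from_euler('xyz',rpy,degrees=True)
def plan(p1,r1,n,start=None,dec=3):
    """rows from measured (or start) pose to goal; r1 a Rotation or rpy"""
    if start is None:
        from workcell import env
        s=env.state(); start=(s["ee_pos"],Rm(s["ee_rot"]))
    p0,r0=start; r1=r1 if isinstance(r1,R) else Rm(r1); rv=(r0.inv()*r1).as_rotvec()
    ps=[np.array(p0)+(np.array(p1)-p0)*i/n for i in range(n+1)]; rs=[r0*R.from_rotvec(rv*i/n) for i in range(n+1)]
    w=np.degrees(rv)/n/30
    print("n",n,"mm/row",round(np.linalg.norm(np.array(p1)-p0)/n,1),"rot/row",w.round(dec))
    prev=ps[0]; cur=r0
    for i in range(n):
        d=rs[i].inv().apply(ps[i+1]-ps[i])/500; print(" t",d.round(dec).tolist())
    return np.array(p1),r1
def rackR(yaw,tilt=0,spin=180):
    """tool rotation: pointing down, tool x toward the robot, tilted so fingers point to rack +x by tilt deg"""
    a=np.radians(tilt); z=np.array([np.sin(a),0,-np.cos(a)]); x=np.array([-np.cos(a),0,-np.sin(a)]); y=np.cross(z,x)
    return R.from_euler('z',yaw,degrees=True)*R.from_matrix(np.c_[x,y,z])
E
python3 - <<'E'
from h import *
f=load("top")
c=lambda u,v:[245+u/4,145+v/4]
L=onplane(f,[c(30,280)],45)[0];Rr=onplane(f,[c(288,333)],45)[0]
d=L-Rr; print("width",np.linalg.norm(d)); yaw=np.degrees(np.arctan2(-d[0],d[1])); print("yaw",yaw)
Rk=R.from_euler('z',yaw,degrees=True); O=(L+Rr)/2-Rk.apply([-155,0,0]); O[2]=0; print("O",O)
for n,u,v,z in (("wedge far",208,187,67),("wedge near",205,303,67),("pivot",110,128,76),("knob",80,185,80),("bolt2",207,152,57),("toehole",237,160,46)):
    p=onplane(f,[c(u,v)],z)[0]; print(n,p.round(),Rk.inv().apply(p-O).round())
plan([O[0]-20-60*np.cos(np.radians(yaw)),O[1]+0-60*np.sin(np.radians(yaw))+10,330],rackR(yaw),11)
print(rackR(yaw).as_euler('xyz',degrees=True))
E
```

```text
width 256.5018218921854
yaw -11.843197355597106
O [605.23539908  97.79110676   0.        ]
wedge far [567.  81.  67.] [-34. -25.  67.]
wedge near [455.  83.  67.] [-144.  -45.   67.]
pivot [624. 175.  76.] [ 3. 79. 76.]
knob [568. 203.  80.] [-58.  95.  80.]
bolt2 [603.  82.  57.] [  1. -16.  57.]
toehole [597.  53.  46.] [  1. -45.  46.]
n 11 mm/row 45.6 rot/row [-0.    -0.    -0.041]
 t [-0.077, -0.044, -0.021]
 t [-0.076, -0.045, -0.021]
 t [-0.075, -0.047, -0.021]
 t [-0.074, -0.049, -0.021]
 t [-0.073, -0.05, -0.021]
 t [-0.072, -0.052, -0.021]
 t [-0.071, -0.053, -0.021]
 t [-0.07, -0.055, -0.021]
 t [-0.069, -0.056, -0.021]
 t [-0.067, -0.058, -0.021]
 t [-0.066, -0.059, -0.021]
[180.           0.         168.15680264]
```

Emit:
send_rows:
  motion:
    - {"tx": -0.077,"ty": -0.044,"tz": -0.021,"rz": -0.041,"gripper": -1}
    - {"tx": -0.076,"ty": -0.045,"tz": -0.021,"rz": -0.041,"gripper": -1}
    - {"tx": -0.075,"ty": -0.047,"tz": -0.021,"rz": -0.041,"gripper": -1}
    - {"tx": -0.074,"ty": -0.049,"tz": -0.021,"rz": -0.041,"gripper": -1}
    - {"tx": -0.073,"ty": -0.05,"tz": -0.021,"rz": -0.041,"gripper": -1}
    - {"tx": -0.072,"ty": -0.052,"tz": -0.021,"rz": -0.041,"gripper": -1}
    - {"tx": -0.071,"ty": -0.053,"tz": -0.021,"rz": -0.041,"gripper": -1}
    - {"tx": -0.07,"ty": -0.055,"tz": -0.021,"rz": -0.041,"gripper": -1}
    - {"tx": -0.069,"ty": -0.056,"tz": -0.021,"rz": -0.041,"gripper": -1}
    - {"tx": -0.067,"ty": -0.058,"tz": -0.021,"rz": -0.041,"gripper": -1}
    - {"tx": -0.066,"ty": -0.059,"tz": -0.021,"rz": -0.041,"gripper": -1}
    - {"gripper": -1}

```text
invalid input at $.motion[0]: expected keys tx, ty, tz, rx, ry, rz, gripper
```

```bash
python3 - <<'E'
from h import *
f=grab("wrist"); print(f["st"]["ee_pos"],f["st"]["ee_rot"],f["st"]["force"])
save(cv2.resize(f["frame"],(800,500),interpolation=cv2.INTER_CUBIC),"wrist1")
E
```

```text
[245.6816202  519.44855618 213.33778454] [-1.79923415e+02 -1.53391095e-03  1.54684091e+02] [ 0.15556952 -0.03685582 -0.85191388]
```

View pics/wrist1.png

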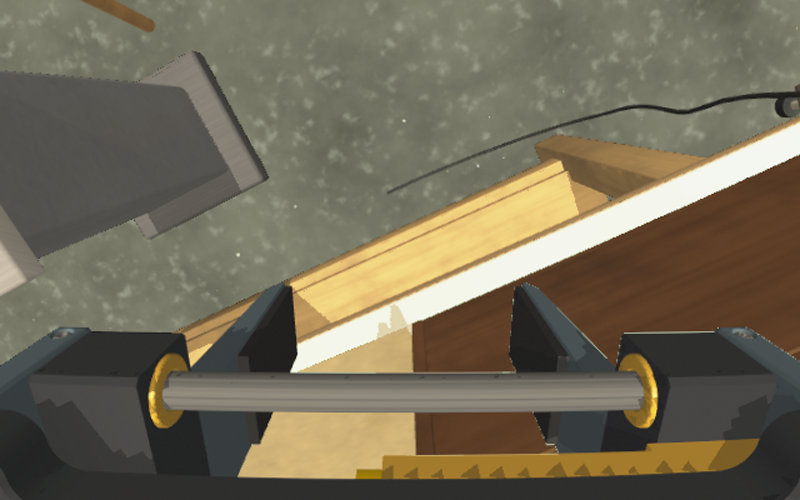

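The picture shows only the start view, with the gripper filling the rows below about 280, because the move was refused for missing keys. I'll aim the wrist view further in, so that the rack falls in its clear upper half.

```bash
cat >> h.py <<'E'
YAW=-11.84; O=np.array([605.2,97.8,0])
def W(p): return R.from_euler('z',YAW,degrees=True).apply(p)+O   # rack->world
def Q(p): return R.from_euler('z',YAW,degrees=True).inv().apply(np.array(p)-O)
E
python3 - <<'E'
from h import *
plan(W([-25,0,360]),rackR(YAW),11)
E
```

```text
n 11 mm/row 50.4 rot/row [-0.    -0.    -0.041]
 t [-0.087, -0.042, -0.027]
 t [-0.087, -0.044, -0.027]
 t [-0.086, -0.046, -0.027]
 t [-0.085, -0.048, -0.027]
 t [-0.084, -0.05, -0.027]
 t [-0.082, -0.052, -0.027]
 t [-0.081, -0.053, -0.027]
 t [-0.08, -0.055, -0.027]
 t [-0.079, -0.057, -0.027]
 t [-0.078, -0.058, -0.027]
 t [-0.076, -0.06, -0.027]
```

Emit:
send_rows:
  motion:
    - {"tx": -0.087,"ty": -0.042,"tz": -0.027,"rx": 0,"ry": 0,"rz": -0.041,"gripper": -1}
    - {"tx": -0.087,"ty": -0.044,"tz": -0.027,"rx": 0,"ry": 0,"rz": -0.041,"gripper": -1}
    - {"tx": -0.086,"ty": -0.046,"tz": -0.027,"rx": 0,"ry": 0,"rz": -0.041,"gripper": -1}
    - {"tx": -0.085,"ty": -0.048,"tz": -0.027,"rx": 0,"ry": 0,"rz": -0.041,"gripper": -1}
    - {"tx": -0.084,"ty": -0.05,"tz": -0.027,"rx": 0,"ry": 0,"rz": -0.041,"gripper": -1}
    - {"tx": -0.082,"ty": -0.052,"tz": -0.027,"rx": 0,"ry": 0,"rz": -0.041,"gripper": -1}
    - {"tx": -0.081,"ty": -0.053,"tz": -0.027,"rx": 0,"ry": 0,"rz": -0.041,"gripper": -1}
    - {"tx": -0.08,"ty": -0.055,"tz": -0.027,"rx": 0,"ry": 0,"rz": -0.041,"gripper": -1}
    - {"tx": -0.079,"ty": -0.057,"tz": -0.027,"rx": 0,"ry": 0,"rz": -0.041,"gripper": -1}
    - {"tx": -0.078,"ty": -0.058,"tz": -0.027,"rx": 0,"ry": 0,"rz": -0.041,"gripper": -1}
    - {"tx": -0.076,"ty": -0.06,"tz": -0.027,"rx": 0,"ry": 0,"rz": -0.041,"gripper": -1}
    - {"tx": 0,"ty": 0,"tz": 0,"rx": 0,"ry": 0,"rz": 0,"gripper": -1}

```text
time_s: 1.7
ee_pos: [583.2, 101.0, 362.4]
ee_rot: [-180.0, 0.1, 168.0]
force: [-0.9, 0.6, -0.5]
gripper_width: 90.8
gripper_force: 0.0
```

```bash
python3 - <<'E'
from h import *
f=grab("wrist"); print(f["st"]["ee_pos"],f["st"]["ee_rot"],f["st"]["force"])
save(cv2.resize(f["frame"],(800,500),interpolation=cv2.INTER_CUBIC),"wrist2")
E
```

```text
[583.19397329 100.97173953 362.39546789] [-1.79986512e+02  6.40378685e-02  1.67976651e+02] [-0.90884485  0.5937271  -0.52545174]
```

View pics/wrist2.png

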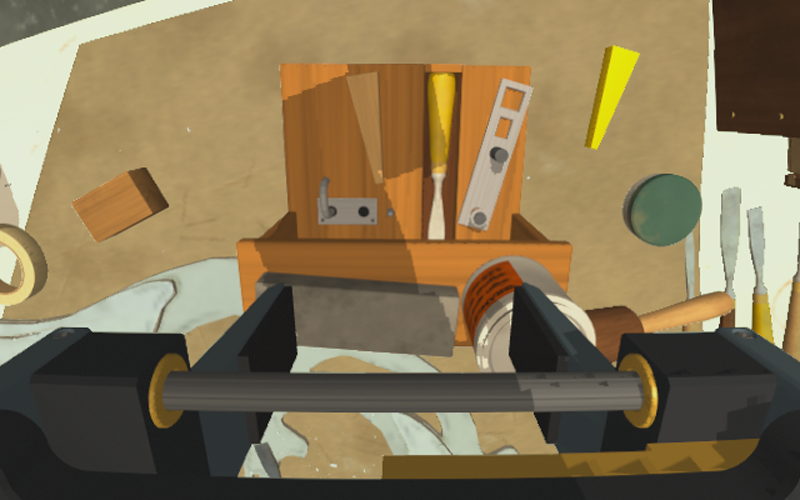

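The picture shows the rack from above with everything unobstructed. The wedge runs from its wide end at (348–377,75) to its tip at (380,183). The pivot is at (479,217), the knob top at (498,155), the slot at (502,127) and the second bolt at (389,212). The toe hole is at (363,211) and the shackle at (325,200). Free bench lies at about (220,110).

```bash
python3 - <<'E'
from h import *
f=load("wrist"); P=lambda u,v,z: onplane(f,[[(u+.5)/1.25-.5,(v+.5)/1.25-.5]],z)[0]
k={"FL":(531,67,45,-155,130),"FR":(280,64,45,-155,-130),"bolt2":(389,212,57,0,-15),"hole":(363,211,46,0,-45),"pivot":(479,217,76,0,80)}
A=np.array([P(*v[:3])[:2] for v in k.values()]);B=np.array([v[3:] for v in k.values()],float)
a0=A.mean(0);b0=B.mean(0);H=(B-b0).T@(A-a0);th=np.arctan2(H[0,1]-H[1,0],H[0,0]+H[1,1]);c,s=np.cos(th),np.sin(th);Rr=np.array([[c,-s],[s,c]])
o=a0-Rr@b0; print("yaw",np.degrees(th),"O",o); print("resid",dict(zip(k,((A-(B@Rr.T+o))@Rr).round(1).tolist())))
for n,u,v,z in [("w wideL",348,76,67),("w wideR",377,73,67),("w tipL",377,183,67),("w tipR",383,181,67),("knobtop",496,152,80),("slot",502,127,50),("sq",513,96,50),("strapend",516,82,50),("bow",325,183,87),("plateL",318,211,46),("plateR",376,211,46),("block",115,195,42),("free",220,110,0),("benchedge",80,42,0),("benchedge2",230,2,0),("tape",5,265,25)]:
    p=P(u,v,z); q=Rr.T@(p[:2]-o); print(n,p.round(),"rack",q.round(1))
E
```

```text
yaw -12.725975944965333 O [604.64395211  96.83488926]
resid {'FL': [1.6, -0.7], 'FR': [1.9, 1.7], 'bolt2': [-1.7, -0.5], 'hole': [-0.0, 0.3], 'pivot': [-1.8, -0.8]}
w wideL [456.  73.  67.] rack [-140.  -56.]
w wideR [459. 101.  67.] rack [-143.   -27.5]
w tipL [565.  77.  67.] rack [-34.6 -27.8]
w tipR [564.  84.  67.] rack [-36.8 -21.6]
knobtop [557. 201.  80.] rack [-69.3  91.5]
slot [537. 217.  50.] rack [-92.8 102.3]
sq [508. 233.  50.] rack [-124.2  111.6]
strapend [495. 238.  50.] rack [-138.   113.6]
bow [551.  28.  87.] rack [-37.2 -78.7]
plateL [584.   4.  46.] rack [  0.5 -94.8]
plateR [598.  67.  46.] rack [ -0.2 -30.2]
block [ 517. -220.   42.] rack [ -15.6 -328.2]
free [453. -87.   0.] rack [-107.6 -212.8]
benchedge [ 342. -225.    0.] rack [-185.1 -371.3]
benchedge2 [346. -41.   0.] rack [-222.3 -191.9]
tape [ 569. -414.   25.] rack [  77.5 -506.7]
```

```bash
sed -i 's/^YAW=.*/YAW=-12.6; O=np.array([604.6,97.0,0])/' h.py; python3 - <<'E'
from h import *
p=W([-94,-34.5,110]); r=rackR(-3.5)
s=plan(p,r,7); s=plan(p+[0,0,-62],r,3,s)
print(p, W([-94,-34.5,0]))
E
```

```text
n 7 mm/row 37.7 rot/row [ 0.   -0.   -0.04]
 t [0.02, -0.01, 0.072]
 t [0.02, -0.009, 0.072]
 t [0.021, -0.009, 0.072]
 t [0.021, -0.008, 0.072]
 t [0.021, -0.008, 0.072]
 t [0.021, -0.008, 0.072]
 t [0.021, -0.007, 0.072]
n 3 mm/row 20.7 rot/row [0. 0. 0.]
 t [0.0, 0.0, 0.041]
 t [0.0, 0.0, 0.041]
 t [0.0, 0.0, 0.041]
[505.33788255  83.8363364  110.        ] [505.33788255  83.8363364    0.        ]
```

Emit:
send_rows:
  motion:
    - {"tx": 0.02,"ty": -0.01,"tz": 0.072,"rx": 0,"ry": 0,"rz": -0.04,"gripper": -1}
    - {"tx": 0.02,"ty": -0.009,"tz": 0.072,"rx": 0,"ry": 0,"rz": -0.04,"gripper": -1}
    - {"tx": 0.021,"ty": -0.009,"tz": 0.072,"rx": 0,"ry": 0,"rz": -0.04,"gripper": -1}
    - {"tx": 0.021,"ty": -0.008,"tz": 0.072,"rx": 0,"ry": 0,"rz": -0.04,"gripper": -0.4}
    - {"tx": 0.021,"ty": -0.008,"tz": 0.072,"rx": 0,"ry": 0,"rz": -0.04,"gripper": -0.4}
    - {"tx": 0.021,"ty": -0.008,"tz": 0.072,"rx": 0,"ry": 0,"rz": -0.04,"gripper": -0.4}
    - {"tx": 0.021,"ty": -0.007,"tz": 0.072,"rx": 0,"ry": 0,"rz": -0.04,"gripper": -0.4}
    - {"tx": 0,"ty": 0,"tz": 0.041,"rx": 0,"ry": 0,"rz": 0,"gripper": -0.4}
    - {"tx": 0,"ty": 0,"tz": 0.041,"rx": 0,"ry": 0,"rz": 0,"gripper": -0.4}
    - {"tx": 0,"ty": 0,"tz": 0.041,"rx": 0,"ry": 0,"rz": 0,"gripper": -0.4}
    - {"tx": 0,"ty": 0,"tz": 0,"rx": 0,"ry": 0,"rz": 0,"gripper": -0.4}

```text
time_s: 3.12
ee_pos: [503.0, 85.3, 47.7]
ee_rot: [-180.0, -0.2, 176.7]
force: [1.2, -0.0, -0.2]
gripper_width: 63.5
gripper_force: 0.0
```

Emit:
send_rows:
  grip_force: 20
  motion:
    - {"tx": 0,"ty": 0,"tz": 0,"rx": 0,"ry": 0,"rz": 0,"gripper": 1}
    - {"tx": 0,"ty": 0,"tz": 0,"rx": 0,"ry": 0,"rz": 0,"gripper": 1}
    - {"tx": 0,"ty": 0,"tz": 0,"rx": 0,"ry": 0,"rz": 0,"gripper": 1}
    - {"tx": 0,"ty": 0,"tz": 0,"rx": 0,"ry": 0,"rz": 0,"gripper": 1}
    - {"tx": 0,"ty": 0,"tz": 0,"rx": 0,"ry": 0,"rz": 0,"gripper": 1}
    - {"tx": 0,"ty": 0,"tz": 0,"rx": 0,"ry": 0,"rz": 0,"gripper": 1}

```text
time_s: 3.88
ee_pos: [505.4, 84.4, 49.3]
ee_rot: [-180.0, 0.0, 176.6]
force: [-0.6, -0.8, 3.3]
gripper_width: 23.8
gripper_force: 19.8
```

```bash
python3 - <<'E'
from h import *
from workcell import env
s=env.state(); z=s["ee_pos"][2]; print(s["ee_pos"],s["ee_rot"],s["gripper_width"],s["gripper_force"],s["force"])
r=rackR(-3.5); p=s["ee_pos"]
a=plan(p+[0,0,70],r,2); a=plan([435,-115,p[2]+60],r,5,a); plan([435,-115,z-44.5],r,3,a)
E
```

```text
[505.40720019  84.39945371  49.26551371] [-1.79997533e+02  1.79044345e-02  1.76618640e+02] 23.77560754909303 19.846597812138498 [-0.57723063 -0.84768096  3.31628051]
n 2 mm/row 35.0 rot/row [-0.     0.     0.002]
 t [-0.0, -0.0, -0.07]
 t [-0.0, -0.0, -0.07]
n 5 mm/row 42.3 rot/row [0. 0. 0.]
 t [0.023, -0.081, 0.004]
 t [0.023, -0.081, 0.004]
 t [0.023, -0.081, 0.004]
 t [0.023, -0.081, 0.004]
 t [0.023, -0.081, 0.004]
n 3 mm/row 34.8 rot/row [0. 0. 0.]
 t [0.0, 0.0, 0.07]
 t [0.0, 0.0, 0.07]
 t [0.0, 0.0, 0.07]
```

Emit:
send_rows:
  motion:
    - {"tx": 0,"ty": 0,"tz": -0.07,"rx": 0,"ry": 0,"rz": 0,"gripper": 1}
    - {"tx": 0,"ty": 0,"tz": -0.07,"rx": 0,"ry": 0,"rz": 0,"gripper": 1}
    - {"tx": 0.023,"ty": -0.081,"tz": 0.004,"rx": 0,"ry": 0,"rz": 0,"gripper": 1}
    - {"tx": 0.023,"ty": -0.081,"tz": 0.004,"rx": 0,"ry": 0,"rz": 0,"gripper": 1}
    - {"tx": 0.023,"ty": -0.081,"tz": 0.004,"rx": 0,"ry": 0,"rz": 0,"gripper": 1}
    - {"tx": 0.023,"ty": -0.081,"tz": 0.004,"rx": 0,"ry": 0,"rz": 0,"gripper": 1}
    - {"tx": 0.023,"ty": -0.081,"tz": 0.004,"rx": 0,"ry": 0,"rz": 0,"gripper": 1}
    - {"tx": 0,"ty": 0,"tz": 0.08,"rx": 0,"ry": 0,"rz": 0,"gripper": 1}
    - {"tx": 0,"ty": 0,"tz": 0.08,"rx": 0,"ry": 0,"rz": 0,"gripper": 1}
    - {"tx": 0,"ty": 0,"tz": 0.03,"rx": 0,"ry": 0,"rz": 0,"gripper": 1}
    - {"tx": 0,"ty": 0,"tz": 0.016,"rx": 0,"ry": 0,"rz": 0,"gripper": 1}
    - {"tx": 0,"ty": 0,"tz": 0,"rx": 0,"ry": 0,"rz": 0,"gripper": 1}

```text
time_s: 5.38
ee_pos: [435.9, -114.2, 5.7]
ee_rot: [180.0, -0.0, 176.6]
force: [-0.4, 0.2, -0.4]
gripper_width: 23.6
gripper_force: 19.9
```

Emit:
send_rows:
  motion:
    - {"tx": 0,"ty": 0,"tz": 0,"rx": 0,"ry": 0,"rz": 0,"gripper": 1}
    - {"tx": 0,"ty": 0,"tz": 0,"rx": 0,"ry": 0,"rz": 0,"gripper": 0.1}
    - {"tx": 0,"ty": 0,"tz": 0,"rx": 0,"ry": 0,"rz": 0,"gripper": 0.1}
    - {"tx": 0,"ty": 0,"tz": 0,"rx": 0,"ry": 0,"rz": 0,"gripper": -0.2}
    - {"tx": 0,"ty": 0,"tz": 0,"rx": 0,"ry": 0,"rz": 0,"gripper": -0.2}

```text
time_s: 6.0
ee_pos: [436.0, -114.2, 6.0]
ee_rot: [180.0, 0.0, 176.6]
force: [0.2, 0.1, 1.0]
gripper_width: 54.5
gripper_force: 0.0
```

```bash
python3 - <<'E'
from h import *
from workcell import env
s=env.state(); print(s["ee_pos"],s["ee_rot"],s["gripper_width"],s["gripper_force"],s["force"])
a=plan(s["ee_pos"]+[0,0,120],rackR(-3.5),3)
for tilt in (40,):
  r=rackR(YAW,tilt)
  b=plan(W([-66,95,130])-r.apply([0,0,0]),r,8,a)
  print(r.as_euler('xyz',degrees=True))
E
```

```text
[ 436.01742254 -114.22613741    6.03007011] [1.79997786e+02 1.47352384e-02 1.76617038e+02] 54.54352319741639 0.0 [0.2481162  0.08142105 1.01273207]
n 3 mm/row 40.0 rot/row [0.    0.    0.001]
 t [-0.0, 0.0, -0.08]
 t [-0.0, 0.0, -0.08]
 t [-0.0, 0.0, -0.08]
n 8 mm/row 42.7 rot/row [ 0.013 -0.166  0.036]
 t [-0.026, 0.081, -0.001]
 t [-0.025, 0.082, 0.001]
 t [-0.023, 0.082, 0.002]
 t [-0.021, 0.083, 0.004]
 t [-0.019, 0.083, 0.005]
 t [-0.017, 0.084, 0.006]
 t [-0.015, 0.084, 0.007]
 t [-0.013, 0.084, 0.007]
[180.   40.  167.4]
```

The wedge lies on the bench. Next is the knob: come in over it with the tool tilted 40 degrees.

```bash
python3 - <<'E'
from h import *
from workcell import env
s=env.state()
a=(s["ee_pos"]+np.array([0,0,120]),Rm(s["ee_rot"]))
r=rackR(YAW,40)
b=plan(W([-58,95,125]),r,8,a)
plan(W([-58,95,65]),r,3,b)
E
```

```text
n 8 mm/row 42.9 rot/row [ 0.013 -0.166  0.037]
 t [-0.028, 0.081, 0.0]
 t [-0.027, 0.082, 0.002]
 t [-0.025, 0.082, 0.004]
 t [-0.023, 0.083, 0.005]
 t [-0.021, 0.083, 0.007]
 t [-0.019, 0.083, 0.008]
 t [-0.016, 0.084, 0.009]
 t [-0.014, 0.084, 0.009]
n 3 mm/row 20.0 rot/row [0. 0. 0.]
 t [0.026, 0.0, 0.031]
 t [0.026, 0.0, 0.031]
 t [0.026, 0.0, 0.031]
```

Emit:
send_rows:
  motion:
    - {"tx": 0,"ty": 0,"tz": -0.08,"rx": 0,"ry": 0,"rz": 0,"gripper": -0.2}
    - {"tx": 0,"ty": 0,"tz": -0.08,"rx": 0,"ry": 0,"rz": 0,"gripper": -0.2}
    - {"tx": 0,"ty": 0,"tz": -0.08,"rx": 0,"ry": 0,"rz": 0,"gripper": -0.2}
    - {"tx": -0.028,"ty": 0.081,"tz": 0,"rx": 0.013,"ry": -0.166,"rz": 0.037,"gripper": -0.2}
    - {"tx": -0.027,"ty": 0.082,"tz": 0.002,"rx": 0.013,"ry": -0.166,"rz": 0.037,"gripper": -0.2}
    - {"tx": -0.025,"ty": 0.082,"tz": 0.004,"rx": 0.013,"ry": -0.166,"rz": 0.037,"gripper": -0.2}
    - {"tx": -0.023,"ty": 0.083,"tz": 0.005,"rx": 0.013,"ry": -0.166,"rz": 0.037,"gripper": -0.2}
    - {"tx": -0.021,"ty": 0.083,"tz": 0.007,"rx": 0.013,"ry": -0.166,"rz": 0.037,"gripper": -0.2}
    - {"tx": -0.019,"ty": 0.083,"tz": 0.008,"rx": 0.013,"ry": -0.166,"rz": 0.037,"gripper": -0.2}
    - {"tx": -0.016,"ty": 0.084,"tz": 0.009,"rx": 0.013,"ry": -0.166,"rz": 0.037,"gripper": -0.2}
    - {"tx": -0.014,"ty": 0.084,"tz": 0.009,"rx": 0.013,"ry": -0.166,"rz": 0.037,"gripper": -0.2}
    - {"tx": 0,"ty": 0,"tz": 0,"rx": 0,"ry": 0,"rz": 0,"gripper": -0.2}

```text
time_s: 7.5
ee_pos: [554.0, 165.7, 121.6]
ee_rot: [-178.6, 35.3, 168.9]
force: [0.6, -0.1, 0.2]
gripper_width: 54.7
gripper_force: 0.0
```

```bash
python3 - <<'E'
from h import *
f=grab("wrist"); s=f["st"]; print(s["ee_pos"],s["ee_rot"],Q(s["ee_pos"]))
save(cv2.resize(f["frame"],(800,500),interpolation=cv2.INTER_CUBIC),"wrist3")
plan(W([-58,95,65]),rackR(YAW,40),3)
E
```

```text
[553.99111604 165.69212767 121.61990062] [-178.62101236   35.30260955  168.91946998] [-64.37478154  55.99781282 121.61990062]
n 3 mm/row 23.3 rot/row [-0.006 -0.052  0.013]
 t [0.018, 0.028, 0.033]
 t [0.019, 0.027, 0.033]
 t [0.02, 0.027, 0.032]
```

View pics/wrist3.png

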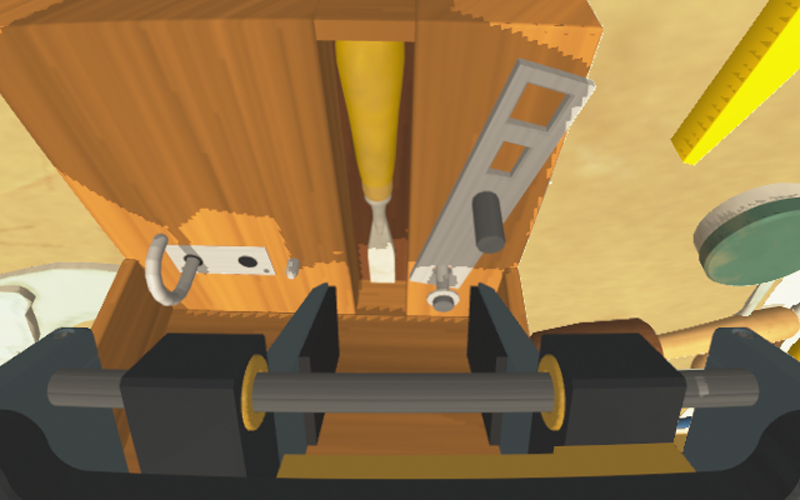

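The picture shows the knob as a dark cylinder, with its top at (490,243) and its foot at (486,197). The pivot head is at (443,300), the second bolt at (293,268) and the toe hole at (248,262). The shackle's heel is at (193,262), with its toe at (158,240) to the heel's left. The arm stopped short of the commanded end, so I'll correct from the measured pose.

```bash
python3 - <<'E'
from h import *
f=load("wrist")
for n,u,v,z in [("knobtop",490,243,80),("knobfoot",486,197,50),("pivothead",443,300,76),("bolt2foot",293,275,45),("hole",248,262,45),("heel",193,262,46),("toe",156,238,54),("plateL",167,260,45),("slot",508,158,50),("sq",540,105,50)]:
    print(n,Q(onplane(f,[[(u+.5)/1.25-.5,(v+.5)/1.25-.5]],z)[0]).round(1))
r=rackR(YAW,40); b=plan(W([-58,95,112]),r,3); plan(W([-58,95,65]),r,3,b)
E
```

```text
knobtop [-67.4  96.3  80. ]
knobfoot [-67.6  97.2  50. ]
pivothead [-8.1 79.2 76. ]
bolt2foot [ 15.7 -18.1  45. ]
hole [  2.  -45.1  45. ]
heel [  2.1 -81.4  46. ]
toe [-32.4 -88.6  54. ]
plateL [  2.  -99.3  45. ]
slot [-93.9 103.4  50. ]
sq [-123.2  111.2   50. ]
n 3 mm/row 14.0 rot/row [-0.006 -0.052  0.013]
 t [-0.0, 0.027, 0.007]
 t [0.0, 0.027, 0.008]
 t [0.001, 0.027, 0.008]
n 3 mm/row 15.7 rot/row [0. 0. 0.]
 t [0.02, 0.0, 0.024]
 t [0.02, 0.0, 0.024]
 t [0.02, 0.0, 0.024]
```

Emit:
send_rows:
  motion:
    - {"tx": 0,"ty": 0.028,"tz": 0.007,"rx": -0.006,"ry": -0.052,"rz": 0.013,"gripper": -0.2}
    - {"tx": 0,"ty": 0.028,"tz": 0.008,"rx": -0.006,"ry": -0.052,"rz": 0.013,"gripper": -0.2}
    - {"tx": 0.001,"ty": 0.028,"tz": 0.008,"rx": -0.006,"ry": -0.052,"rz": 0.013,"gripper": -0.2}
    - {"tx": 0.02,"ty": 0,"tz": 0.024,"rx": 0,"ry": 0,"rz": 0,"gripper": -0.2}
    - {"tx": 0.02,"ty": 0,"tz": 0.024,"rx": 0,"ry": 0,"rz": 0,"gripper": -0.2}
    - {"tx": 0.02,"ty": 0,"tz": 0.024,"rx": 0,"ry": 0,"rz": 0,"gripper": -0.2}
    - {"tx": 0,"ty": 0,"tz": 0,"rx": 0,"ry": 0,"rz": 0,"gripper": -0.2}
    - {"tx": 0,"ty": 0,"tz": 0,"rx": 0,"ry": 0,"rz": 0,"gripper": -0.2}

```text
time_s: 8.55
ee_pos: [571.5, 207.0, 75.9]
ee_rot: [-179.6, 39.1, 167.2]
force: [-0.3, -0.2, 0.4]
gripper_width: 54.9
gripper_force: 0.0
```

```bash
python3 - <<'E'
from h import *
from workcell import env
s=env.state(); print(s["ee_rot"],Q(s["ee_pos"]),s["force"])
plan(W([-59.5,96.5,65]),rackR(YAW,40),1)
E
```

```text
[-179.6089156    39.10957344  167.16025944] [-56.28961876 100.15842598  75.86846037] [-0.32610441 -0.17490073  0.41586344]
n 1 mm/row 11.9 rot/row [-0.018 -0.03  -0.006]
 t [0.019, -0.007, 0.013]
```

Emit:
send_rows:
  grip_force: 15
  motion:
    - {"tx": 0.019,"ty": -0.007,"tz": 0.013,"rx": -0.018,"ry": -0.03,"rz": -0.006,"gripper": -0.2}
    - {"tx": 0,"ty": 0,"tz": 0,"rx": 0,"ry": 0,"rz": 0,"gripper": -0.2}
    - {"tx": 0,"ty": 0,"tz": 0,"rx": 0,"ry": 0,"rz": 0,"gripper": 1}
    - {"tx": 0,"ty": 0,"tz": 0,"rx": 0,"ry": 0,"rz": 0,"gripper": 1}
    - {"tx": 0,"ty": 0,"tz": 0,"rx": 0,"ry": 0,"rz": 0,"gripper": 1}
    - {"tx": 0,"ty": 0,"tz": 0,"rx": 0,"ry": 0,"rz": 0,"gripper": 1}
    - {"tx": 0,"ty": 0,"tz": 0,"rx": 0,"ry": 0,"rz": 0,"gripper": 1}
    - {"tx": 0,"ty": 0,"tz": 0,"rx": 0,"ry": 0,"rz": 0,"gripper": 1}

```text
time_s: 9.55
ee_pos: [568.9, 208.1, 74.5]
ee_rot: [-179.4, 39.0, 167.4]
force: [-1.6, -3.6, 3.5]
gripper_width: 12.8
gripper_force: 15.0
```

```bash
cat >> h.py <<'E'
def arc(angs,start,dx,z,cen=(0,80),rad=68,tilt=40,show=True):
    """knob path; angs in deg in rack frame; TCP = knob + dx along rack x"""
    r=rackR(YAW,tilt); p=start
    for a in angs:
        q=W([cen[0]+rad*np.cos(np.radians(a))+dx,cen[1]+rad*np.sin(np.radians(a)),z]); d=r.inv().apply(q-p)/500; p=q
        print(" %.0f"%a,d.round(3).tolist())
    return p
E
python3 - <<'E'
from h import *
from workcell import env
s=env.state(); q=Q(s["ee_pos"]); print(s["ee_rot"],q,s["force"],s["gripper_width"],s["gripper_force"])
a=180-np.degrees(np.arcsin((q[1]-80)/68)); kx=68*np.cos(np.radians(a)); print("angle",a,"dx",q[0]-kx)
p=W([q[0],q[1],q[2]+16]); print("lift",(rackR(YAW,40).inv().apply([0,0,8])/500).round(3))
arc(np.linspace(a,262,13)[1:],p,q[0]-kx,q[2]+16)
E
```

```text
[-179.35722581   39.04758352  167.41555993] [-59.08418202 100.6521569   74.5465323 ] [-1.59884132 -3.62331616  3.54233945] 12.819762809172836 15.019205063581467
angle 162.3195376180483 dx 5.703844767714344
lift [-0.01   0.    -0.012]
 171 [0.004, -0.019, -0.003]
 179 [0.001, -0.02, -0.001]
 187 [-0.001, -0.02, 0.001]
 196 [-0.003, -0.019, 0.003]
 204 [-0.005, -0.019, 0.004]
 212 [-0.007, -0.017, 0.006]
 220 [-0.009, -0.016, 0.007]
 229 [-0.011, -0.014, 0.009]
 237 [-0.012, -0.012, 0.01]
 245 [-0.013, -0.009, 0.011]
 254 [-0.014, -0.007, 0.012]
 262 [-0.015, -0.004, 0.012]
```

```bash
python3 - <<'E'
from h import *
from workcell import env
s=env.state(); print(s["qpos"].round(1),s["qvel"].round(2),s["effort"].round(1),s["ee_pos"],s["torque"])
f=grab("wrist"); g=f["frame"]
save(cv2.resize(g,(800,500),interpolation=cv2.INTER_CUBIC),"wrist4")
E
```

```text
[ 33.9  22.1 122.2 -77.   28.5  24.8] [-0.07  0.    0.01 -0.05 -0.21  0.02] [  2.  -34.8 -15.8  -1.1  -0.4   0. ] [568.89534416 208.11694203  74.5465323 ] [-0.63160385  0.25882012 -0.41974106]
```

View pics/wrist4.png

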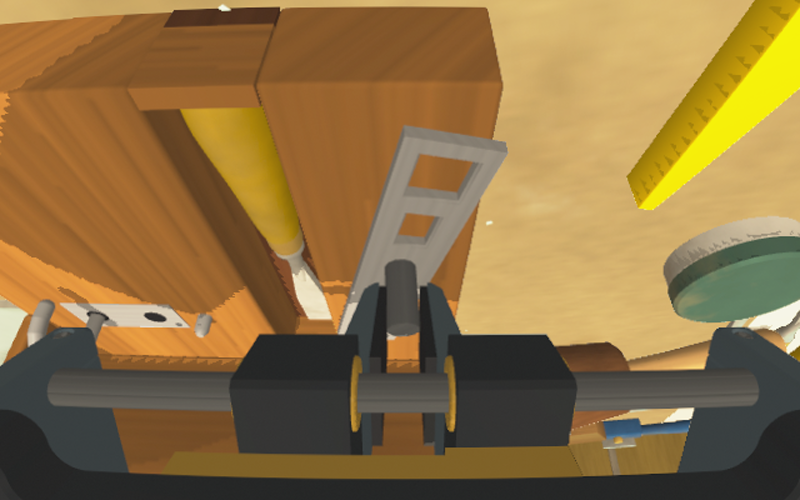

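The picture shows the knob held between the finger tips at (402,300). Joint 4 is at its limit (-77), which is what kept the tool high. I'll build a quick kinematic check so I can pick tool azimuths that stay in range.

```bash
cat > kin.py <<'E'
from h import *
from scipy.optimize import least_squares
import json,os
def rot(q):
    return R.from_euler('ZYYZYZ'[:3],[q[0],q[1],0],degrees=True)*R.from_euler('y',q[2],degrees=True)*R.from_euler('ZYZ',q[3:],degrees=True)
def fk(q,P):
    d1,a1,L2,L3,a3,d6,lat=P
    A=R.from_euler('z',q[0],degrees=True); B=A*R.from_euler('y',q[1],degrees=True); C=B*R.from_euler('y',q[2],degrees=True)
    T=C*R.from_euler('ZYZ',q[3:],degrees=True)
    return A.apply([a1,lat,d1])+B.apply([0,0,L2])+C.apply([a3,0,L3])+T.apply([0,0,d6]), T
E
python3 - <<'E'
from kin import *
from workcell import env
s1=load("top")["st"]; s2=env.state()
D=[(s["qpos"].tolist(),s["ee_pos"].tolist(),s["ee_rot"].tolist()) for s in (s1,s2)]
for q,p,e in D: print((rot(q).inv()*Rm(e)).as_matrix().round(3).tolist())
# earlier poses without qpos: use only these + prior
pr=np.array([180,0,425,390,0,230,11.5])
res=lambda P:np.r_[np.concatenate([fk(q,P)[0]-p for q,p,e in D]),(P-pr)*.01]
o=least_squares(res,pr); print(o.x.round(1),res(o.x).round(1)); json.dump([D,o.x.tolist()],open("kin.json","w"))
E
```

```text
Traceback (most recent call last):
  File "kin.py", line 5, in rot
    return R.from_euler('ZYYZYZ'[:3],[q[0],q[1],0],degrees=True)*R.from_euler('y',q[2],degrees=True)*R.from_euler('ZYZ',q[3:],degrees=True)
           ~~~~~~~~~~~~^^^^^^^^^^^^^^^^^^^^^^^^^^^^^^^^^^^^^^^^^
  File "scipy/spatial/transform/_rotation.pyx", line 1423, in scipy.spatial.transform._rotation.Rotation.from_euler
ValueError: Expected consecutive axes to be different, got ZYY
```

```bash
python3 - <<'E'
s=open('kin.py').read()
s=s.replace("R.from_euler('ZYYZYZ'[:3],[q[0],q[1],0],degrees=True)*R.from_euler('y',q[2],degrees=True)","R.from_euler('ZY',[q[0],q[1]+q[2]],degrees=True)")
open('kin.py','w').write(s)
E
python3 - <<'E'
from kin import *
from workcell import env
s1=load("top")["st"]; s2=env.state()
D=[(s["qpos"].tolist(),s["ee_pos"].tolist(),s["ee_rot"].tolist()) for s in (s1,s2)]
for q,p,e in D: print((rot(q).inv()*Rm(e)).as_matrix().round(3).tolist())
pr=np.array([180,0,425,390,0,230,11.5])
res=lambda P:np.r_[np.concatenate([fk(q,P)[0]-p for q,p,e in D]),(P-pr)*.01]
o=least_squares(res,pr); print(o.x.round(1),res(o.x).round(1)); json.dump([D,o.x.tolist()],open("kin.json","w"))
E
```

```text
[[0.0, -1.0, 0.0], [1.0, 0.0, 0.0], [-0.0, 0.0, 1.0]]
[[-0.0, -1.0, -0.0], [1.0, -0.0, -0.0], [0.0, -0.0, 1.0]]
[234.5  34.9 479.8 413.6  13.8 335.5  11.5] [ 0.  -0.   0.  -0.   0.  -0.   0.5  0.3  0.5  0.2  0.1  1.1 -0. ]
```

```bash
cat >> kin.py <<'E'
LO=np.array([-177.97,-48.28,12.27,-77.06,2.81,-146.56]);HI=np.array([177.97,115.42,149.76,257.06,150.46,146.56])
C0=R.from_matrix([[0,-1,0],[1,0,0],[0,0,1]])
def ik(p,r,q0,P):
    f=lambda q:np.r_[(fk(q,P)[0]-p)/10,((fk(q,P)[1]*C0).inv()*r).as_rotvec()*20]
    o=least_squares(f,np.clip(q0,LO+.1,HI-.1),bounds=(LO,HI)); return o.x,np.abs(o.fun).max()
E
python3 - <<'E'
from kin import *
D,P=json.load(open("kin.json")); q0=D[1][0]
for a in (162,215,270):
  k=np.array([68*np.cos(np.radians(a))+6,80+68*np.sin(np.radians(a)),70])
  for yaw in (-12.6,0,12,25):
    for tilt in (25,30,35,40):
      p=W(k); out=[]
      for s in ([20,20,115,-30,30,-60],[20,20,115,200,30,100]):
        q,e=ik(p,rackR(yaw,tilt),s,P); out.append("%s e%.2f"%(q.round().astype(int).tolist(),e) if e<.05 else "--")
      print(a,yaw,tilt,*out)
E
```

```text
162 -12.6 25 [28, 22, 114, -34, 29, -22] e0.00 --
162 -12.6 30 [30, 22, 117, -49, 27, -6] e0.00 --
162 -12.6 35 [32, 22, 120, -66, 26, 12] e0.00 --
162 -12.6 40 -- --
162 0 25 [25, 20, 116, -27, 23, -42] e0.00 --
162 0 30 [26, 20, 120, -46, 18, -23] e0.00 --
162 0 35 [27, 20, 124, -74, 16, 7] e0.00 --
162 0 40 -- [29, 20, 128, 257, 19, 37] e0.03
162 12 25 [21, 20, 118, -12, 18, -70] e0.00 --
162 12 30 [22, 19, 122, -27, 11, -55] e0.00 --
162 12 35 -- --
162 12 40 -- [23, 19, 130, 220, 11, 59] e0.00
162 25 25 [17, 19, 118, 11, 18, -107] e0.00 --
162 25 30 [17, 19, 122, 23, 10, -120] e0.00 --
162 25 35 -- --
162 25 40 -- [16, 19, 130, 145, 10, 117] e0.00
215 -12.6 25 [21, 19, 118, -34, 25, -28] e0.00 --
215 -12.6 30 [23, 19, 122, -51, 22, -9] e0.00 --
215 -12.6 35 [25, 19, 125, -72, 22, 13] e0.00 --
215 -12.6 40 -- --
215 0 25 [18, 18, 120, -23, 19, -52] e0.00 --
215 0 30 [19, 17, 124, -44, 14, -31] e0.00 --
215 0 35 -- --
215 0 40 -- [21, 18, 132, 241, 15, 47] e0.00
215 12 25 [14, 17, 121, -3, 17, -85] e0.00 --
215 12 30 [14, 17, 125, -8, 8, -81] e0.00 --
215 12 35 -- --
215 12 40 -- [14, 17, 133, 189, 10, 83] e0.00
215 25 25 [10, 18, 121, 20, 19, -123] e0.00 --
215 25 30 [9, 17, 125, 41, 12, -144] e0.00 --
215 25 35 -- --
215 25 40 -- [7, 17, 133, 126, 14, 129] e0.00
270 -12.6 25 [15, 22, 114, -28, 25, -39] e0.00 --
270 -12.6 30 [16, 21, 117, -45, 20, -21] e0.00 --
270 -12.6 35 [18, 21, 121, -70, 18, 5] e0.00 --
270 -12.6 40 -- --
270 0 25 [11, 21, 115, -14, 20, -66] e0.00 --
270 0 30 [12, 20, 119, -29, 12, -51] e0.00 --
270 0 35 [13, 20, 123, -73, 8, -6] e0.00 --
270 0 40 -- [14, 20, 127, 231, 11, 49] e0.00
270 12 25 [8, 21, 116, 5, 19, -99] e0.00 --
270 12 30 [8, 20, 120, 12, 10, -105] e0.00 --
270 12 35 -- --
270 12 40 -- [7, 20, 128, 159, 9, 107] e0.00
270 25 25 [4, 21, 115, 23, 22, -131] e0.00 --
270 25 30 -- --
270 25 35 -- --
270 25 40 -- [1, 21, 126, 107, 16, 143] e0.00
```

Tilt 34° at the rack's yaw keeps joint 4 within range. I'll open slightly, change the tilt, go lower and grip again.

```bash
python3 - <<'E'
from h import *
kx=68*np.cos(np.radians(163)); 
plan(W([kx+6,100,63]),rackR(YAW,34),3)
E
```

```text
n 3 mm/row 3.9 rot/row [-0.007  0.056 -0.   ]
 t [0.005, -0.0, 0.006]
 t [0.005, -0.0, 0.006]
 t [0.004, -0.0, 0.006]
```

Emit:
send_rows:
  motion:
    - {"tx": 0,"ty": 0,"tz": 0,"rx": 0,"ry": 0,"rz": 0,"gripper": 0.4}
    - {"tx": 0,"ty": 0,"tz": 0,"rx": 0,"ry": 0,"rz": 0,"gripper": 0.4}
    - {"tx": 0,"ty": 0,"tz": 0,"rx": -0.007,"ry": 0.056,"rz": 0,"gripper": 0.4}
    - {"tx": 0,"ty": 0,"tz": 0,"rx": -0.007,"ry": 0.056,"rz": 0,"gripper": 0.4}
    - {"tx": 0,"ty": 0,"tz": 0,"rx": -0.007,"ry": 0.056,"rz": 0,"gripper": 0.4}
    - {"tx": 0,"ty": 0,"tz": 0,"rx": 0,"ry": 0,"rz": 0,"gripper": 0.4}
    - {"tx": 0,"ty": 0,"tz": 0,"rx": 0,"ry": 0,"rz": 0,"gripper": 0.4}

```text
time_s: 10.48
ee_pos: [568.7, 209.4, 74.1]
ee_rot: [179.9, 34.0, 167.4]
force: [-0.1, -0.1, -0.1]
gripper_width: 27.3
gripper_force: 0.0
```

```bash
python3 - <<'E'
from h import *
from workcell import env
s=env.state(); print(s["ee_rot"],Q(s["ee_pos"]),s["force"],s["gripper_width"],s["qpos"].round(1))
kx=68*np.cos(np.radians(163)); 
plan(W([kx+6,99.5,63]),rackR(YAW,34),3)
E
```

```text
[179.89465507  33.96439088 167.44262463] [-59.50311298 101.82396054  74.06010488] [-0.0714791  -0.08140993 -0.07363098] 27.345743696410256 [ 31.5  21.3 119.5 -61.3  26.2   7.3]
n 3 mm/row 3.8 rot/row [ 0.001 -0.     0.   ]
 t [0.004, -0.002, 0.006]
 t [0.004, -0.002, 0.006]
 t [0.004, -0.002, 0.006]
```

Emit:
send_rows:
  grip_force: 15
  motion:
    - {"tx": 0.004,"ty": -0.002,"tz": 0.006,"rx": 0,"ry": 0,"rz": 0,"gripper": 0.4}
    - {"tx": 0.004,"ty": -0.002,"tz": 0.006,"rx": 0,"ry": 0,"rz": 0,"gripper": 0.4}
    - {"tx": 0.004,"ty": -0.002,"tz": 0.006,"rx": 0,"ry": 0,"rz": 0,"gripper": 0.4}
    - {"tx": 0,"ty": 0,"tz": 0,"rx": 0,"ry": 0,"rz": 0,"gripper": 0.4}
    - {"tx": 0,"ty": 0,"tz": 0,"rx": 0,"ry": 0,"rz": 0,"gripper": 1}
    - {"tx": 0,"ty": 0,"tz": 0,"rx": 0,"ry": 0,"rz": 0,"gripper": 1}
    - {"tx": 0,"ty": 0,"tz": 0,"rx": 0,"ry": 0,"rz": 0,"gripper": 1}
    - {"tx": 0,"ty": 0,"tz": 0,"rx": 0,"ry": 0,"rz": 0,"gripper": 1}

```text
time_s: 11.48
ee_pos: [568.4, 206.3, 63.6]
ee_rot: [179.9, 34.0, 167.4]
force: [-0.7, -0.1, -0.3]
gripper_width: 13.7
gripper_force: 15.0
```

```bash
python3 - <<'E'
from h import *
from workcell import env
s=env.state(); q=Q(s["ee_pos"]); print(s["ee_rot"],q,s["force"],s["gripper_width"],s["gripper_force"],s["qpos"].round(1))
a=180-np.degrees(np.arcsin((q[1]-80)/68)); kx=68*np.cos(np.radians(a)); print("angle",a,"dx",q[0]-kx)
r=rackR(YAW,34); print("lift 5mm",(r.inv().apply([0,0,5])/500).round(4))
p=arc(np.linspace(a,245,11)[1:],s["ee_pos"],q[0]-kx,q[2],tilt=34)
p=p+[0,0,15]
arc([252,258,264,270],p,q[0]-kx,q[2]+15,tilt=34)
E
```

```text
[179.87378719  33.97458969 167.40896729] [-59.1559026   98.80271624  63.60285441] [-0.7457248  -0.07229913 -0.29557486] 13.71353692457829 14.999298602342606 [ 31.2  22.2 120.3 -64.6  25.2  10.7]
angle 163.94794769784187 dx 6.192837726768062
lift 5mm [-0.0056 -0.     -0.0083]
 172 [0.003, -0.019, -0.002]
 180 [0.001, -0.019, -0.001]
 188 [-0.001, -0.019, 0.001]
 196 [-0.003, -0.019, 0.002]
 204 [-0.006, -0.018, 0.004]
 213 [-0.008, -0.017, 0.005]
 221 [-0.01, -0.015, 0.006]
 229 [-0.011, -0.014, 0.008]
 237 [-0.013, -0.012, 0.009]
 245 [-0.014, -0.009, 0.009]
 252 [-0.013, -0.006, 0.009]
 258 [-0.011, -0.004, 0.008]
 264 [-0.012, -0.002, 0.008]
 270 [-0.012, -0.001, 0.008]
```

Emit:
send_rows:
  motion:
    - {"tx": 0.003,"ty": -0.019,"tz": -0.002,"rx": 0,"ry": 0,"rz": 0,"gripper": 1}
    - {"tx": 0.001,"ty": -0.019,"tz": -0.001,"rx": 0,"ry": 0,"rz": 0,"gripper": 1}
    - {"tx": -0.001,"ty": -0.019,"tz": 0.001,"rx": 0,"ry": 0,"rz": 0,"gripper": 1}
    - {"tx": -0.003,"ty": -0.019,"tz": 0.002,"rx": 0,"ry": 0,"rz": 0,"gripper": 1}
    - {"tx": -0.006,"ty": -0.018,"tz": 0.004,"rx": 0,"ry": 0,"rz": 0,"gripper": 1}
    - {"tx": -0.008,"ty": -0.017,"tz": 0.005,"rx": 0,"ry": 0,"rz": 0,"gripper": 1}
    - {"tx": -0.01,"ty": -0.015,"tz": 0.006,"rx": 0,"ry": 0,"rz": 0,"gripper": 1}
    - {"tx": -0.011,"ty": -0.014,"tz": 0.008,"rx": 0,"ry": 0,"rz": 0,"gripper": 1}
    - {"tx": -0.013,"ty": -0.012,"tz": 0.009,"rx": 0,"ry": 0,"rz": 0,"gripper": 1}
    - {"tx": -0.014,"ty": -0.009,"tz": 0.009,"rx": 0,"ry": 0,"rz": 0,"gripper": 1}
    - {"tx": 0,"ty": 0,"tz": 0,"rx": 0,"ry": 0,"rz": 0,"gripper": 1}
    - {"tx": 0,"ty": 0,"tz": 0,"rx": 0,"ry": 0,"rz": 0,"gripper": 1}

```text
time_s: 12.98
ee_pos: [587.2, 118.6, 63.7]
ee_rot: [180.0, 34.0, 167.4]
force: [-0.2, 0.9, -0.1]
gripper_width: 13.5
gripper_force: 15.0
```

```bash
python3 - <<'E'
from kin import *
from workcell import env
s=env.state(); q=Q(s["ee_pos"]); print(s["ee_rot"],q,s["force"],s["gripper_width"],s["gripper_force"],s["qpos"].round(1))
a=np.radians(245); k=np.array([68*np.cos(a),80+68*np.sin(a)]); print("expected tcp",k+[6.2,0])
r=rackR(YAW,34); print((r.inv().apply([0,0,16])/500).round(4))
p=arc([252,258,264,270],W([k[0]+6.2,k[1],q[2]+16]),6.2,q[2]+16,tilt=34)
f=grab("wrist"); save(cv2.resize(f["frame"],(800,500),interpolation=cv2.INTER_CUBIC),"wrist5")
D,P=json.load(open("kin.json")); D.append((s["qpos"].tolist(),s["ee_pos"].tolist(),s["ee_rot"].tolist()))
res=lambda x:np.r_[np.concatenate([fk(q,x)[0]-p for q,p,e in D]),(x-P)*.003]
o=least_squares(res,P); print(o.x.round(1),np.abs(res(o.x)).max()); json.dump([D,o.x.tolist()],open("kin.json","w"))
print(ik(p,r,s["qpos"],o.x))
E
```

```text
[179.98312323  33.97853441 167.38681378] [-21.72530906  17.31543699  63.69839183] [-0.16548614  0.87089716 -0.09492922] 13.496806150823392 15.00529870390892 [ 20.   20.7 123.2 -70.3  18.7   7.3]
expected tcp [-22.5380418   18.37107048]
[-0.0179 -0.     -0.0265]
 252 [-0.013, -0.006, 0.009]
 258 [-0.011, -0.004, 0.008]
 264 [-0.012, -0.002, 0.008]
 270 [-0.012, -0.001, 0.008]
[145.6   1.9 585.7 416.8  24.7 335.6  11.5] 0.3175271208928209
(array([ 17.57670817,  20.50668092, 119.71790127, -60.52468332,
        18.8371692 ,  -5.10834264]), np.float64(1.0800249583553522e-13))
```

View pics/wrist5.png

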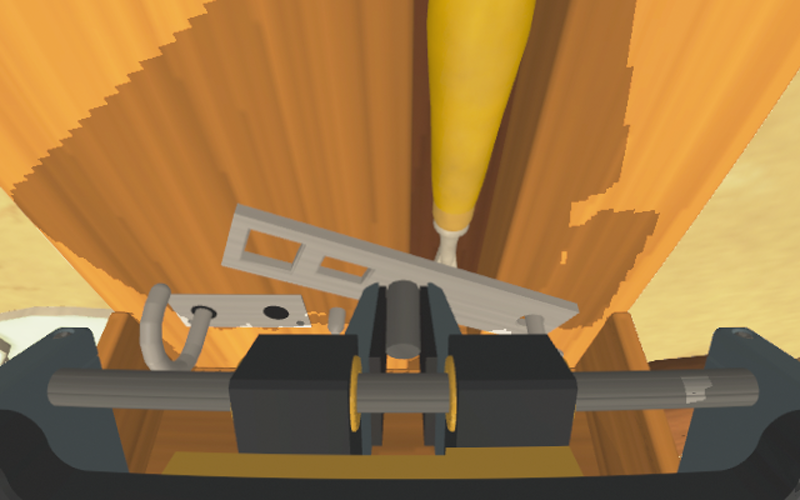

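The picture shows the strap at about 245°, flat, with its slot at (343,270) approaching the bolt at (337,318). Everything is in order. I'll lift 16 mm and swing on.

Emit:
send_rows:
  motion:
    - {"tx": -0.0045,"ty": 0,"tz": -0.0066,"rx": 0,"ry": 0,"rz": 0,"gripper": 1}
    - {"tx": -0.0045,"ty": 0,"tz": -0.0066,"rx": 0,"ry": 0,"rz": 0,"gripper": 1}
    - {"tx": -0.0045,"ty": 0,"tz": -0.0066,"rx": 0,"ry": 0,"rz": 0,"gripper": 1}
    - {"tx": -0.0045,"ty": 0,"tz": -0.0066,"rx": 0,"ry": 0,"rz": 0,"gripper": 1}
    - {"tx": 0,"ty": 0,"tz": 0,"rx": 0,"ry": 0,"rz": 0,"gripper": 1}
    - {"tx": 0,"ty": 0,"tz": 0,"rx": 0,"ry": 0,"rz": 0,"gripper": 1}

```text
time_s: 13.78
ee_pos: [587.2, 119.4, 79.7]
ee_rot: [179.9, 34.0, 167.4]
force: [-1.4, -0.0, -0.4]
gripper_width: 13.3
gripper_force: 15.0
```

Emit:
send_rows:
  motion:
    - {"tx": -0.0065,"ty": -0.003,"tz": 0.0045,"rx": 0,"ry": 0,"rz": 0,"gripper": 1}
    - {"tx": -0.0065,"ty": -0.003,"tz": 0.0045,"rx": 0,"ry": 0,"rz": 0,"gripper": 1}
    - {"tx": -0.0055,"ty": -0.002,"tz": 0.004,"rx": 0,"ry": 0,"rz": 0,"gripper": 1}
    - {"tx": -0.0055,"ty": -0.002,"tz": 0.004,"rx": 0,"ry": 0,"rz": 0,"gripper": 1}
    - {"tx": -0.006,"ty": -0.001,"tz": 0.004,"rx": 0,"ry": 0,"rz": 0,"gripper": 1}
    - {"tx": -0.006,"ty": -0.001,"tz": 0.004,"rx": 0,"ry": 0,"rz": 0,"gripper": 1}
    - {"tx": -0.006,"ty": 0,"tz": 0.004,"rx": 0,"ry": 0,"rz": 0,"gripper": 1}
    - {"tx": -0.006,"ty": 0,"tz": 0.004,"rx": 0,"ry": 0,"rz": 0,"gripper": 1}
    - {"tx": 0,"ty": 0,"tz": 0,"rx": 0,"ry": 0,"rz": 0,"gripper": 1}
    - {"tx": 0,"ty": 0,"tz": 0,"rx": 0,"ry": 0,"rz": 0,"gripper": 1}

```text
time_s: 15.02
ee_pos: [614.2, 107.1, 79.3]
ee_rot: [179.9, 34.0, 167.4]
force: [-0.6, 1.5, -2.2]
gripper_width: 13.2
gripper_force: 15.0
```

```bash
python3 - <<'E'
from kin import *
from workcell import env
s=env.state(); q=Q(s["ee_pos"]); print(s["ee_rot"],q,s["force"],s["gripper_width"],s["gripper_force"],s["qpos"].round(1))
plan(W([6.2,12,q[2]]),rackR(YAW,34),1)
f=grab("wrist"); save(cv2.resize(f["frame"],(800,500),interpolation=cv2.INTER_CUBIC),"wrist6")
E
```

```text
[179.929347    33.9541761  167.40883707] [ 7.20667223 11.93092862 79.28534153] [-0.59405347  1.47567171 -2.22814647] 13.206358188803621 14.965170174837112 [ 17.4  20.6 119.6 -60.3  18.7  -5.4]
n 1 mm/row 1.0 rot/row [ 0.003 -0.002  0.   ]
 t [0.002, 0.0, -0.001]
```

View pics/wrist6.png

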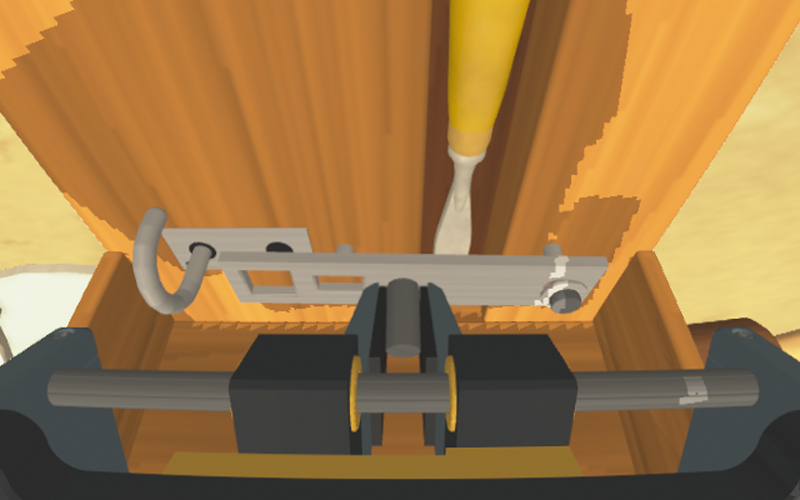

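The picture shows the strap lifted and roughly parallel to the rack's y axis. The slot is at (338,284), the square hole at (267,284), the bolt tip at (345,247) and the pivot head at (566,299). I'll check numerically where the slot stands over the bolt.

```bash
python3 - <<'E'
from h import *
f=load("wrist"); c=lambda u,v:[(u+.5)/1.25-.5,(v+.5)/1.25-.5]
for n,u,v,z in [("slot",339,283,66),("sq",268,284,66),("strapnear R",607,258,66),("near L",220,253,66),("bolttip",345,246,57),("hole",280,247,45),("heel",202,250,45),("pivothead",566,301,76),("pivfoot",553,255,45),("toe",157,213,54)]:
    print(n,Q(onplane(f,[c(u,v)],z)[0]).round(1))
print("expected px bolt top/foot, slot seated:", ((proj(f,[W([0,-15,57]),W([0,-15,45]),W([0,-15,66]),W([0,-45,66])])+.5)*1.25-.5).round())
E
```

```text
slot [ -2.9 -15.1  66. ]
sq [ -2.1 -45.5  66. ]
strapnear R [-20.1  93.   66. ]
near L [-23.3 -59.5  66. ]
bolttip [-16.6 -11.9  57. ]
hole [ -1.2 -44.1  45. ]
heel [  0.9 -81.2  45. ]
pivothead [-4.3 78.6 76. ]
pivfoot [ 4.7 82.1 45. ]
toe [-33.5 -84.8  54. ]
expected px bolt top/foot, slot seated: [[342. 270.]
 [344. 249.]
 [340. 287.]
 [270. 287.]]
```

```bash
python3 - <<'E'
from h import *
r=rackR(YAW,34); Rk=R.from_euler('z',YAW,degrees=True)
print("x+1mm",(r.inv().apply(Rk.apply([1,0,0]))/500).round(5),"z-1",(r.inv().apply([0,0,-1])/500).round(5))
E
```

```text
x+1mm [-0.00166 -0.       0.00112] z-1 [0.00112 0.      0.00166]
```

Emit:
send_rows:
  motion:
    - {"tx": -0.0033,"ty": 0,"tz": 0.0022,"rx": 0,"ry": 0,"rz": 0,"gripper": 1}
    - {"tx": 0,"ty": 0,"tz": 0,"rx": 0,"ry": 0,"rz": 0,"gripper": 1}
    - {"tx": 0.0022,"ty": 0,"tz": 0.0033,"rx": 0,"ry": 0,"rz": 0,"gripper": 1}
    - {"tx": 0.0022,"ty": 0,"tz": 0.0033,"rx": 0,"ry": 0,"rz": 0,"gripper": 1}
    - {"tx": 0.0022,"ty": 0,"tz": 0.0033,"rx": 0,"ry": 0,"rz": 0,"gripper": 1}
    - {"tx": 0.0022,"ty": 0,"tz": 0.0033,"rx": 0,"ry": 0,"rz": 0,"gripper": 1}
    - {"tx": 0.0022,"ty": 0,"tz": 0.0033,"rx": 0,"ry": 0,"rz": 0,"gripper": 1}
    - {"tx": 0,"ty": 0,"tz": 0,"rx": 0,"ry": 0,"rz": 0,"gripper": 1}

```text
time_s: 16.08
ee_pos: [616.2, 106.9, 69.2]
ee_rot: [179.9, 33.9, 167.4]
force: [-1.4, 0.1, -1.5]
gripper_width: 13.6
gripper_force: 15.0
```

```bash
python3 - <<'E'
from h import *
from workcell import env
s=env.state(); q=Q(s["ee_pos"]); print(q,s["force"],s["torque"],s["gripper_width"])
E
```

```text
[ 9.13794698 12.17191653 69.1574394 ] [-1.36714874  0.11654561 -1.51345804] [0.2539768  0.70537614 0.18541144] 13.632814733996895
```

Emit:
send_rows:
  motion:
    - {"tx": 0.0022,"ty": 0,"tz": 0.0033,"rx": 0,"ry": 0,"rz": 0,"gripper": 1}
    - {"tx": 0.0022,"ty": 0,"tz": 0.0033,"rx": 0,"ry": 0,"rz": 0,"gripper": 1}
    - {"tx": 0.0022,"ty": 0,"tz": 0.0033,"rx": 0,"ry": 0,"rz": 0,"gripper": 1}
    - {"tx": 0,"ty": 0,"tz": 0,"rx": 0,"ry": 0,"rz": 0,"gripper": 1}
    - {"tx": 0,"ty": 0,"tz": 0,"rx": 0,"ry": 0,"rz": 0,"gripper": 0.5}
    - {"tx": 0,"ty": 0,"tz": 0,"rx": 0,"ry": 0,"rz": 0,"gripper": 0.5}
    - {"tx": 0,"ty": 0,"tz": 0,"rx": 0,"ry": 0,"rz": 0,"gripper": 0.5}

```text
time_s: 16.95
ee_pos: [616.6, 106.9, 63.5]
ee_rot: [179.9, 34.0, 167.4]
force: [-0.3, -0.6, 0.1]
gripper_width: 22.9
gripper_force: 0.0
```

```bash
python3 - <<'E'
from kin import *
from workcell import env
s=env.state(); q=Q(s["ee_pos"]); print(q,s["force"],s["torque"],s["gripper_width"],s["qpos"].round(1))
f=grab("wrist"); save(f["frame"],"wrist7raw")
D,P=json.load(open("kin.json"))
for nm,rk,z in (("back",[-45,12],115),("toeleg approach",[-33,-105],85),("toe",[-33,-105],58),("sweep end",[2,-50],60),("press",[0,-63],90),("press low",[0,-63],68)):
  for yaw in (-12.6,0):
    for t in (25,30,34,38):
      x,e=ik(W([*rk,z]),rackR(yaw,t),[15,21,118,-45,20,-20],P); print(nm,yaw,t,x.round().astype(int).tolist() if e<.05 else "--")
E
```

```text
[ 9.55067465 12.25490951 63.49525325] [-0.25661252 -0.64052428  0.05101298] [ 0.05476863  0.38177093 -0.03803447] 22.915292372953502 [ 17.3  22.2 120.3 -66.7  17.6   1.2]
back -12.6 25 [18, 15, 116, -26, 30, -39]
back -12.6 30 [20, 14, 120, -39, 25, -25]
back -12.6 34 [21, 14, 123, -54, 23, -10]
back -12.6 38 [23, 14, 125, -70, 22, 8]
back 0 25 [14, 14, 118, -14, 25, -64]
back 0 30 [15, 13, 122, -25, 18, -53]
back 0 34 [16, 13, 125, -43, 13, -35]
back 0 38 [17, 13, 128, -76, 10, -1]
toeleg approach -12.6 25 [3, 14, 123, -20, 19, -57]
toeleg approach -12.6 30 [4, 14, 127, -39, 13, -37]
toeleg approach -12.6 34 [5, 14, 130, -71, 10, -5]
toeleg approach -12.6 38 --
toeleg approach 0 25 [-1, 14, 123, 2, 17, -93]
toeleg approach 0 30 [-1, 13, 128, 5, 9, -96]
toeleg approach 0 34 --
toeleg approach 0 38 --
toe -12.6 25 [3, 17, 125, -25, 15, -51]
toe -12.6 30 [4, 17, 129, -56, 10, -20]
toe -12.6 34 --
toe -12.6 38 --
toe 0 25 [-1, 17, 125, 3, 13, -94]
toe 0 30 [-1, 16, 129, 10, 4, -101]
toe 0 34 --
toe 0 38 --
sweep end -12.6 25 [8, 21, 118, -27, 20, -46]
sweep end -12.6 30 [10, 20, 122, -49, 14, -23]
sweep end -12.6 34 [11, 20, 125, -77, 13, 6]
sweep end -12.6 38 --
sweep end 0 25 [5, 20, 119, -7, 16, -79]
sweep end 0 30 [5, 20, 123, -18, 8, -68]
sweep end 0 34 --
sweep end 0 38 --
press -12.6 25 [7, 17, 117, -21, 23, -53]
press -12.6 30 [8, 17, 121, -37, 17, -36]
press -12.6 34 [9, 17, 124, -59, 14, -13]
press -12.6 38 --
press 0 25 [3, 17, 118, -4, 20, -84]
press 0 30 [3, 16, 122, -8, 12, -79]
press 0 34 [3, 16, 125, -22, 5, -66]
press 0 38 --
press low -12.6 25 [7, 19, 119, -24, 20, -49]
press low -12.6 30 [8, 19, 122, -45, 14, -28]
press low -12.6 34 [9, 19, 125, -74, 12, 2]
press low -12.6 38 --
press low 0 25 [3, 19, 119, -4, 17, -83]
press low 0 30 [3, 18, 123, -11, 8, -76]
press low 0 34 --
press low 0 38 --
```

The strap is down and released: the force is back to zero at the same height as before the lift. Next I'll retreat along the tool axis and go round to the outside of the shackle.

```bash
python3 - <<'E'
from kin import *
from workcell import env
D,P=json.load(open("kin.json")); s=env.state(); r0=Rm(s["ee_rot"])
p0=s["ee_pos"]+r0.apply([0,0,-60]); print(Q(p0))
r=rackR(YAW,28); a=plan(W([-27,-113,110]),r,4,(p0,r0)); b=plan(W([-27,-113,56]),r,4,a)
q=s["qpos"]
for k in ([-27,-113,110],[-27,-113,56],[-35,-80,56],[-18,-45,56]): q,e=ik(W(k),r,q,P); print(q.round(),e)
for k in ([-5,-63,95],[-5,-63,62]): print(ik(W(k),rackR(YAW,32),q,P))
E
```

```text
[-24.03776448  12.08823809 113.19233035]
n 4 mm/row 31.3 rot/row [0.001 0.05  0.   ]
 t [0.002, -0.063, 0.0]
 t [0.002, -0.063, 0.0]
 t [0.002, -0.063, 0.001]
 t [0.002, -0.063, 0.001]
n 4 mm/row 13.5 rot/row [0. 0. 0.]
 t [0.013, 0.0, 0.024]
 t [0.013, 0.0, 0.024]
 t [0.013, 0.0, 0.024]
 t [0.013, 0.0, 0.024]
[  2.  12. 123. -22.  19. -56.] 1.1368683772161604e-14
[  2.  17. 127. -39.  11. -39.] 2.842170943040401e-15
[  7.  18. 126. -44.  13. -29.] 1.7053025658242404e-14
[ 11.  20. 123. -43.  16. -27.] 7.389644451905042e-14
(array([  8.79109309,  15.88464043, 122.76539325, -45.50998361,
        15.71999068, -27.20581598]), np.float64(1.2292389328649734e-13))
(array([  8.79109309,  19.19555024, 124.8777252 , -63.10347588,
        12.51660208,  -9.08027999]), np.float64(1.3642420526593923e-13))
```

Emit:
send_rows:
  motion:
    - {"tx": 0,"ty": 0,"tz": -0.03,"rx": 0,"ry": 0,"rz": 0,"gripper": 0.5}
    - {"tx": 0,"ty": 0,"tz": -0.03,"rx": 0,"ry": 0,"rz": 0,"gripper": 0.5}
    - {"tx": 0,"ty": 0,"tz": -0.03,"rx": 0,"ry": 0,"rz": 0,"gripper": 0.5}
    - {"tx": 0,"ty": 0,"tz": -0.03,"rx": 0,"ry": 0,"rz": 0,"gripper": 0.5}
    - {"tx": 0.0013,"ty": -0.042,"tz": 0,"rx": 0,"ry": 0.034,"rz": 0,"gripper": 1}
    - {"tx": 0.0013,"ty": -0.042,"tz": 0,"rx": 0,"ry": 0.034,"rz": 0,"gripper": 1}
    - {"tx": 0.0013,"ty": -0.042,"tz": 0,"rx": 0,"ry": 0.034,"rz": 0,"gripper": 1}
    - {"tx": 0.0013,"ty": -0.042,"tz": 0.001,"rx": 0,"ry": 0.034,"rz": 0,"gripper": 1}
    - {"tx": 0.0013,"ty": -0.042,"tz": 0.001,"rx": 0,"ry": 0.034,"rz": 0,"gripper": 1}
    - {"tx": 0.0013,"ty": -0.042,"tz": 0.001,"rx": 0,"ry": 0.034,"rz": 0,"gripper": 1}
    - {"tx": 0,"ty": 0,"tz": 0,"rx": 0,"ry": 0,"rz": 0,"gripper": 1}
    - {"tx": 0,"ty": 0,"tz": 0,"rx": 0,"ry": 0,"rz": 0,"gripper": 1}

```text
time_s: 18.5
ee_pos: [553.9, -8.1, 109.8]
ee_rot: [179.9, 27.9, 167.4]
force: [0.2, 0.2, -0.1]
gripper_width: 0.2
gripper_force: 0.0
```

```bash
python3 - <<'E'
from h import *
from workcell import env
f=grab("wrist"); s=f["st"]; save(cv2.resize(f["frame"],(800,500),interpolation=cv2.INTER_CUBIC),"wrist8"); print(Q(s["ee_pos"]),s["ee_rot"],s["force"],s["gripper_width"],s["qpos"].round(1))
r=rackR(YAW,28); plan(W([-27,-113,56]),r,5)
print("pred px", {n:((proj(f,[W(p)])[0]+.5)*1.25-.5).round().tolist() for n,p in dict(bolttop=[0,-15,57],slot=[0,-15,50],sq=[0,-45,50],knobtop=[0,12,80],endR=[-17,-62,50],toe=[-33,-87,54],heel=[0,-81,45]).items()})
E
```

```text
[ -26.5498005  -113.65496842  109.75624127] [179.90339663  27.86068676 167.42288721] [ 0.19405021  0.1662644  -0.10807691] 0.20316647662742054 [  2.   12.1 122.9 -20.8  19.1 -57.3]
n 5 mm/row 10.7 rot/row [ 0.001 -0.001  0.   ]
 t [0.01, 0.0, 0.019]
 t [0.01, 0.0, 0.019]
 t [0.01, 0.0, 0.019]
 t [0.01, 0.0, 0.019]
 t [0.01, 0.0, 0.019]
pred px {'bolttop': [582.0, 272.0], 'slot': [578.0, 262.0], 'sq': [525.0, 263.0], 'knobtop': [644.0, 304.0], 'endR': [500.0, 241.0], 'toe': [456.0, 223.0], 'heel': [461.0, 256.0]}
```

View pics/wrist8.png

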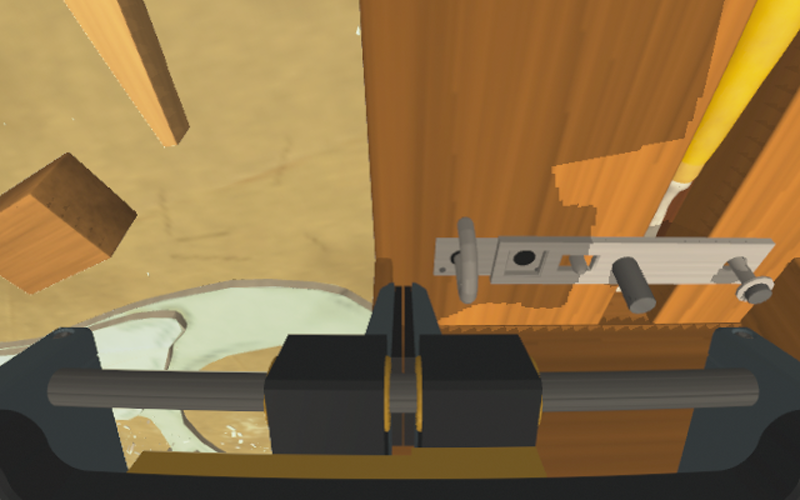

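The picture shows the strap lying flat with the bolt standing in its slot at (583,262) and its square hole over the toe hole at (525,258). The wedge is on the bench at the upper left. The shackle runs from its toe at (465,222) to (467,300), so its turn is about pi/2. Next I'll push it round with the closed fingers.

```bash
python3 - <<'E'
from kin import *
from workcell import env
s=env.state(); r=rackR(YAW,28); a=plan(W([-40,-113,56]),r,6)
p=a[0]; D,P=json.load(open("kin.json")); q=s["qpos"]
for th in [90,80,70,60,50,40,30,20,10,0]:
    t=np.radians(th); k=W([-28*np.sin(t)-4*np.cos(t)-12,-81+28*np.cos(t)-4*np.sin(t)-13.5,56])
    d=r.inv().apply(k-p)/500; p=k; q,e=ik(k,r,q,P); print(th,d.round(4).tolist(),q[3:].round(),round(e,2))
E
```

```text
n 6 mm/row 9.2 rot/row [ 0.001 -0.001  0.   ]
 t [0.012, 0.0, 0.014]
 t [0.012, 0.0, 0.014]
 t [0.012, 0.0, 0.014]
 t [0.012, 0.0, 0.014]
 t [0.012, 0.0, 0.014]
 t [0.012, 0.0, 0.014]
90 [-0.0, 0.029, 0.0] [-44.  12. -32.] 0.0
80 [0.0005, 0.0098, -0.0003] [-44.  12. -30.] 0.0
70 [-0.001, 0.0098, 0.0006] [-45.  12. -29.] 0.0
60 [-0.0025, 0.0094, 0.0013] [-45.  13. -29.] 0.0
50 [-0.0039, 0.0088, 0.0021] [-45.  13. -29.] 0.0
40 [-0.0052, 0.0079, 0.0028] [-44.  13. -29.] 0.0
30 [-0.0064, 0.0067, 0.0034] [-44.  14. -29.] 0.0
20 [-0.0073, 0.0054, 0.0039] [-43.  14. -29.] 0.0
10 [-0.008, 0.0039, 0.0043] [-42.  14. -30.] 0.0
0 [-0.0085, 0.0022, 0.0045] [-42.  14. -31.] 0.0
```

Emit:
send_rows:
  motion:
    - {"tx": 0.012,"ty": 0,"tz": 0.014,"rx": 0,"ry": 0,"rz": 0,"gripper": 1}
    - {"tx": 0.012,"ty": 0,"tz": 0.014,"rx": 0,"ry": 0,"rz": 0,"gripper": 1}
    - {"tx": 0.012,"ty": 0,"tz": 0.014,"rx": 0,"ry": 0,"rz": 0,"gripper": 1}
    - {"tx": 0.012,"ty": 0,"tz": 0.014,"rx": 0,"ry": 0,"rz": 0,"gripper": 1}
    - {"tx": 0.012,"ty": 0,"tz": 0.014,"rx": 0,"ry": 0,"rz": 0,"gripper": 1}
    - {"tx": 0.012,"ty": 0,"tz": 0.014,"rx": 0,"ry": 0,"rz": 0,"gripper": 1}
    - {"tx": 0,"ty": 0,"tz": 0,"rx": 0,"ry": 0,"rz": 0,"gripper": 1}
    - {"tx": 0,"ty": 0,"tz": 0,"rx": 0,"ry": 0,"rz": 0,"gripper": 1}

```text
time_s: 19.55
ee_pos: [542.0, -5.2, 55.8]
ee_rot: [179.9, 27.8, 167.5]
force: [-0.2, 0.2, -0.3]
gripper_width: 0.6
gripper_force: 0.0
```

```bash
python3 - <<'E'
from h import *
from workcell import env
s=env.state(); print(Q(s["ee_pos"]),s["ee_rot"],s["force"],s["qpos"].round(1))
E
```

```text
[ -38.82207499 -113.39899139   55.78696528] [179.89211848  27.84451176 167.46006218] [-0.16887585  0.16489838 -0.27535371] [  2.5  16.6 128.1 -39.9  10.7 -37.3]
```

Emit:
send_rows:
  motion:
    - {"tx": 0,"ty": 0.0145,"tz": 0,"rx": 0,"ry": 0,"rz": 0,"gripper": 1}
    - {"tx": 0,"ty": 0.0145,"tz": 0,"rx": 0,"ry": 0,"rz": 0,"gripper": 1}
    - {"tx": 0.0005,"ty": 0.01,"tz": -0.0003,"rx": 0,"ry": 0,"rz": 0,"gripper": 1}
    - {"tx": -0.001,"ty": 0.01,"tz": 0.0006,"rx": 0,"ry": 0,"rz": 0,"gripper": 1}
    - {"tx": -0.0025,"ty": 0.0094,"tz": 0.0013,"rx": 0,"ry": 0,"rz": 0,"gripper": 1}
    - {"tx": -0.004,"ty": 0.0088,"tz": 0.0021,"rx": 0,"ry": 0,"rz": 0,"gripper": 1}
    - {"tx": 0,"ty": 0,"tz": 0,"rx": 0,"ry": 0,"rz": 0,"gripper": 1}

```text
time_s: 20.42
ee_pos: [553.4, 26.7, 55.9]
ee_rot: [179.9, 27.9, 167.4]
force: [0.2, -0.1, -0.2]
gripper_width: 0.2
gripper_force: 0.0
```

```bash
python3 - <<'E'
from h import *
from workcell import env
f=grab("wrist"); s=f["st"]; print(Q(s["ee_pos"]),s["ee_rot"],s["force"])
print("C",Q(s["ee_pos"])+[12,13.5,0])
E
```

```text
[-34.58886663 -79.77714515  55.88704194] [179.88588298  27.86435047 167.44904391] [ 0.16167366 -0.1349444  -0.15752531]
C [-22.58886663 -66.27714515  55.88704194]
```

Emit:
send_rows:
  motion:
    - {"tx": -0.0052,"ty": 0.008,"tz": 0.0028,"rx": 0,"ry": 0,"rz": 0,"gripper": 1}
    - {"tx": -0.0064,"ty": 0.007,"tz": 0.0034,"rx": 0,"ry": 0,"rz": 0,"gripper": 1}
    - {"tx": -0.0073,"ty": 0.0054,"tz": 0.0039,"rx": 0,"ry": 0,"rz": 0,"gripper": 1}
    - {"tx": -0.004,"ty": 0.014,"tz": 0.002,"rx": 0,"ry": 0,"rz": 0,"gripper": 1}
    - {"tx": -0.004,"ty": 0.014,"tz": 0.002,"rx": 0,"ry": 0,"rz": 0,"gripper": 1}
    - {"tx": -0.004,"ty": 0.01,"tz": 0.002,"rx": 0,"ry": 0,"rz": 0,"gripper": 1}
    - {"tx": -0.004,"ty": 0,"tz": 0.002,"rx": 0,"ry": 0,"rz": 0,"gripper": 1}
    - {"tx": 0,"ty": 0,"tz": 0,"rx": 0,"ry": 0,"rz": 0,"gripper": 1}

```text
time_s: 21.48
ee_pos: [577.3, 51.4, 55.4]
ee_rot: [179.9, 27.7, 167.5]
force: [-6.8, 3.2, 2.1]
gripper_width: 0.5
gripper_force: 3.2
```

```bash
python3 - <<'E'
from h import *
from workcell import env
s=env.state(); print(Q(s["ee_pos"]),s["ee_rot"],s["force"],s["qpos"].round(1))
E
```

```text
[-16.69478856 -50.49563749  55.37589602] [179.88072194  27.74766047 167.46917014] [-6.75701974  3.21501478  2.14122288] [  9.7  19.5 122.8 -41.3  15.3 -29.8]
```

```bash
python3 - <<'E'
from kin import *
from workcell import env
s=env.state(); r=Rm(s["ee_rot"]); k=Q(s["ee_pos"])
a=plan(W(k+[-12,0,0]),r,2); a=plan(W([-28,-56,100]),r,3,a); a=plan(W([-5,-63,98]),rackR(YAW,32),4,a)
print("down 1mm",(rackR(YAW,32).inv().apply([0,0,-1])/500).round(5))
E
```

```text
n 2 mm/row 6.0 rot/row [0. 0. 0.]
 t [0.011, 0.0, -0.006]
 t [0.011, 0.0, -0.006]
n 3 mm/row 15.0 rot/row [0. 0. 0.]
 t [-0.014, -0.004, -0.026]
 t [-0.014, -0.004, -0.026]
 t [-0.014, -0.004, -0.026]
n 4 mm/row 6.0 rot/row [ 0.001 -0.035  0.   ]
 t [-0.01, -0.004, 0.006]
 t [-0.01, -0.004, 0.006]
 t [-0.009, -0.004, 0.007]
 t [-0.009, -0.004, 0.007]
down 1mm [ 0.00106 -0.       0.0017 ]
```

Emit:
send_rows:
  motion:
    - {"tx": 0.011,"ty": 0,"tz": -0.006,"rx": 0,"ry": 0,"rz": 0,"gripper": 1}
    - {"tx": 0.011,"ty": 0,"tz": -0.006,"rx": 0,"ry": 0,"rz": 0,"gripper": 1}
    - {"tx": -0.014,"ty": -0.004,"tz": -0.026,"rx": 0,"ry": 0,"rz": 0,"gripper": 1}
    - {"tx": -0.014,"ty": -0.004,"tz": -0.026,"rx": 0,"ry": 0,"rz": 0,"gripper": 1}
    - {"tx": -0.014,"ty": -0.004,"tz": -0.026,"rx": 0,"ry": 0,"rz": 0,"gripper": 1}
    - {"tx": 0,"ty": 0,"tz": 0,"rx": 0,"ry": 0,"rz": 0,"gripper": 1}
    - {"tx": 0,"ty": 0,"tz": 0,"rx": 0,"ry": 0,"rz": 0,"gripper": 1}

```text
time_s: 22.35
ee_pos: [565.0, 47.3, 100.1]
ee_rot: [179.9, 27.8, 167.4]
force: [-0.2, -1.3, 0.7]
gripper_width: 0.9
gripper_force: 0.0
```

```bash
python3 - <<'E'
from kin import *
f=grab("wrist"); s=f["st"]; print(Q(s["ee_pos"]),s["ee_rot"],s["force"])
px=lambda p:((proj(f,[W(p)])[0])).round().astype(int)
# classify the grey bar of the shackle: mask low saturation, list the region near the lock
hsv=cv2.cvtColor(f["frame"],cv2.COLOR_RGB2HSV)
for n,p in dict(heel=[0,-81,46],heeltop=[0,-81,75],bow=[0,-63,87],toe=[0,-45,54],toehi=[0,-45,70],oldtoe=[-36,-81,60],oldbow=[-18,-81,87]).items():
    u,v=px(p); print(n,(u,v),hsv[v-2:v+3,u-2:u+3].reshape(-1,3).mean(0).round())
plan(W([-5,-63,98]),rackR(YAW,32),4)
m=((hsv[...,1]<60)&(hsv[...,2]>90)).astype(np.uint8); u0,v0=px([0,-63,60]); sub=m[v0-45:v0+45:3,u0-60:u0+75:3]
print("\n".join("".join(".#"[x] for x in row) for row in sub)); print(u0,v0)
E
```

```text
[-27.78726516 -57.18729493 100.10861181] [179.92160648  27.82252493 167.43569373] [-0.20814988 -1.33216071  0.66743926]
heel (np.int64(288), np.int64(217)) [ 19.  39. 123.]
heeltop (np.int64(284), np.int64(251)) [ 17.  63. 144.]
bow (np.int64(313), np.int64(267)) [62. 17. 51.]
toe (np.int64(340), np.int64(226)) [ 18.  39. 125.]
toehi (np.int64(341), np.int64(245)) [90. 26. 65.]
oldtoe (np.int64(282), np.int64(194)) [ 15. 180. 169.]
oldbow (np.int64(281), np.int64(249)) [ 16. 120. 161.]
n 4 mm/row 5.9 rot/row [ 0.001 -0.035  0.   ]
 t [-0.01, -0.003, 0.006]
 t [-0.01, -0.003, 0.006]
 t [-0.009, -0.003, 0.007]
 t [-0.009, -0.003, 0.007]
.............................................
.............................................
.............................................
.............................................
.............................................
....#########################################
.....########################################
.....########################################
.....######..###############...##############
.....####..###.############.....#######...#
[... 230 characters left out ...]
##
..........###..........#......###############
..........###..........#......###############
..........###..................#.............
..........###..................#.............
..........####...............................
..........####...............................
..........#####..............................
...........####..............................
............##.........#.....................
.............#.........#.....................
.......................#.....................
.......................#.....................
.............................................
.............................................
.............................................
313 233
```

The old shackle place is bare and the heel and toe legs show grey at their closed positions, so the shackle is at its stop. Now I'll move over the bow and press.

Emit:
send_rows:
  motion:
    - {"tx": -0.01,"ty": -0.003,"tz": 0.006,"rx": 0,"ry": -0.035,"rz": 0,"gripper": 1}
    - {"tx": -0.01,"ty": -0.003,"tz": 0.006,"rx": 0,"ry": -0.035,"rz": 0,"gripper": 1}
    - {"tx": -0.009,"ty": -0.003,"tz": 0.007,"rx": 0,"ry": -0.035,"rz": 0,"gripper": 1}
    - {"tx": -0.009,"ty": -0.003,"tz": 0.007,"rx": 0,"ry": -0.035,"rz": 0,"gripper": 1}
    - {"tx": 0,"ty": 0,"tz": 0,"rx": 0,"ry": 0,"rz": 0,"gripper": 1}
    - {"tx": 0.0042,"ty": 0,"tz": 0.0068,"rx": 0,"ry": 0,"rz": 0,"gripper": 1}
    - {"tx": 0.0042,"ty": 0,"tz": 0.0068,"rx": 0,"ry": 0,"rz": 0,"gripper": 1}
    - {"tx": 0.0042,"ty": 0,"tz": 0.0068,"rx": 0,"ry": 0,"rz": 0,"gripper": 1}
    - {"tx": 0.0042,"ty": 0,"tz": 0.0068,"rx": 0,"ry": 0,"rz": 0,"gripper": 1}
    - {"tx": 0,"ty": 0,"tz": 0,"rx": 0,"ry": 0,"rz": 0,"gripper": 1}

```text
time_s: 23.65
ee_pos: [586.6, 36.5, 82.4]
ee_rot: [179.9, 32.0, 167.4]
force: [-0.8, 0.0, 1.7]
gripper_width: 0.7
gripper_force: 1.1
```

```bash
python3 - <<'E'
from h import *
from workcell import env
s=env.state(); print(Q(s["ee_pos"]),s["ee_rot"],s["force"],s["qpos"].round(1))
E
```

```text
[ -4.34097154 -62.95566158  82.44624324] [179.90354721  32.04847893 167.43714469] [-0.82609369  0.04850203  1.67908869] [  8.7  17.2 123.6 -51.2  14.2 -21.4]
```

Emit:
send_rows:
  motion:
    - {"tx": 0.0042,"ty": 0,"tz": 0.0068,"rx": 0,"ry": 0,"rz": 0,"gripper": 1}
    - {"tx": 0.0042,"ty": 0,"tz": 0.0068,"rx": 0,"ry": 0,"rz": 0,"gripper": 1}
    - {"tx": 0,"ty": 0,"tz": 0,"rx": 0,"ry": 0,"rz": 0,"gripper": 1}

```text
time_s: 24.02
ee_pos: [586.7, 36.5, 74.5]
ee_rot: [179.9, 32.1, 167.4]
force: [-1.4, 0.3, 3.1]
gripper_width: 0.4
gripper_force: 1.7
```

```bash
python3 - <<'E'
from h import *
from workcell import env
s=env.state(); print(Q(s["ee_pos"]),s["ee_rot"],s["force"],s["qpos"].round(1))
E
```

```text
[ -4.28136792 -62.92914654  74.52306809] [179.90105096  32.05480071 167.43836096] [-1.41359871  0.27611994  3.10782294] [  8.7  18.  124.1 -55.5  13.4 -17. ]
```

Emit:
send_rows:
  motion:
    - {"tx": 0.0042,"ty": 0,"tz": 0.0068,"rx": 0,"ry": 0,"rz": 0,"gripper": 1}
    - {"tx": 0.0042,"ty": 0,"tz": 0.0068,"rx": 0,"ry": 0,"rz": 0,"gripper": 1}
    - {"tx": 0.0037,"ty": 0,"tz": 0.006,"rx": 0,"ry": 0,"rz": 0,"gripper": 1}
    - {"tx": 0,"ty": 0,"tz": 0,"rx": 0,"ry": 0,"rz": 0,"gripper": 1}
    - {"tx": 0,"ty": 0,"tz": 0,"rx": 0,"ry": 0,"rz": 0,"gripper": 1}

```text
time_s: 24.65
ee_pos: [586.8, 36.5, 63.4]
ee_rot: [179.9, 32.1, 167.4]
force: [-2.9, 0.3, 5.3]
gripper_width: 0.2
gripper_force: 2.7
```

```bash
python3 - <<'E'
from h import *
from workcell import env
s=env.state(); print(Q(s["ee_pos"]),s["ee_rot"],s["force"],s["qpos"].round(1))
E
```

```text
[ -4.14508159 -62.89753868  63.37848589] [179.87863727  32.07830746 167.40786604] [-2.85049928  0.32387141  5.2632931 ] [  8.7  19.1 124.8 -62.5  12.4  -9.8]
```

Emit:
send_rows:
  motion:
    - {"tx": -0.0042,"ty": 0,"tz": -0.0068,"rx": 0,"ry": 0,"rz": 0,"gripper": 1}
    - {"tx": -0.0042,"ty": 0,"tz": -0.0068,"rx": 0,"ry": 0,"rz": 0,"gripper": 1}
    - {"tx": -0.0032,"ty": 0,"tz": -0.0051,"rx": 0,"ry": 0,"rz": 0,"gripper": 1}
    - {"tx": 0,"ty": 0,"tz": 0,"rx": 0,"ry": 0,"rz": 0,"gripper": 1}
    - {"tx": 0,"ty": 0,"tz": 0,"rx": 0,"ry": 0,"rz": 0,"gripper": 1}

```text
time_s: 25.28
ee_pos: [586.4, 36.4, 73.7]
ee_rot: [179.9, 32.0, 167.4]
force: [0.5, -0.3, 0.3]
gripper_width: 0.4
gripper_force: 0.0
```

```bash
python3 - <<'E'
from h import *
from workcell import env
s=env.state(); print(Q(s["ee_pos"]),s["force"],s["gripper_force"])
r=Rm(s["ee_rot"]); print(Q(s["ee_pos"]+r.apply([0,0,-100])))
E
```

```text
[ -4.49750467 -63.15057734  73.70535415] [ 0.50990513 -0.34932544  0.28305483] 0.0
[-57.51101259 -63.31495675 158.49651499]
```

The force is zero at 73.7 mm, where an unlatched shackle would still push back, so it has clicked in. I'll retreat clear and check.

Emit:
send_rows:
  motion:
    - {"tx": 0,"ty": 0,"tz": -0.05,"rx": 0,"ry": 0,"rz": 0,"gripper": 1}
    - {"tx": 0,"ty": 0,"tz": -0.06,"rx": 0,"ry": 0,"rz": 0,"gripper": 1}
    - {"tx": 0,"ty": 0,"tz": -0.06,"rx": 0,"ry": 0,"rz": 0,"gripper": 1}
    - {"tx": 0,"ty": 0,"tz": -0.06,"rx": 0,"ry": 0,"rz": 0,"gripper": 1}
    - {"tx": 0,"ty": 0,"tz": 0,"rx": 0,"ry": 0,"rz": 0,"gripper": 1}
    - {"tx": 0,"ty": 0,"tz": 0,"rx": 0,"ry": 0,"rz": 0,"gripper": 1}

```text
time_s: 26.02
ee_pos: [526.8, 49.4, 170.7]
ee_rot: [179.9, 32.0, 167.4]
force: [0.0, -0.1, -0.4]
gripper_width: 0.1
gripper_force: 0.0
```

```bash
python3 - <<'E'
from h import *
f=grab("wrist"); s=f["st"]; print(Q(s["ee_pos"]),s["force"])
hsv=cv2.cvtColor(f["frame"],cv2.COLOR_RGB2HSV); px=lambda p:proj(f,[W(p)])[0].round().astype(int)
m=((hsv[...,1]<75)).astype(np.uint8); u0,v0=px([0,-50,55]); sub=m[v0-24:v0+36:2,u0-60:u0+70:2]
print("\n".join("".join(".#"[x] for x in row) for row in sub)); 
print({n:((px(p)-[u0-60,v0-24])/2).tolist() for n,p in dict(heel=[0,-81,45],bowup=[0,-63,83],bowdown=[0,-63,69],sq=[0,-45,50],bolt=[0,-15,50],endnear=[-17,-62,50]).items()})
E
```

```text
[-65.52232152 -63.44001207 170.74202951] [ 0.00760585 -0.14107045 -0.42199443]
.................................................................
.................................................................
.....############################################################
.....############################################################
.....############################################################
.....############################################################
.....############################################################
.....########################################...#################
.....########################################...####....#########
.....#######################################....####....#########
.....#######################################....####...##########
.....################################################..##########
.....############################################################
......###########################################################
............#######.....#########################################
.............#######....#######
[... 393 characters left out ...]
....................................#
................................................................#
................................................................#
................................................................#
.................................................................
.................................................................
.................................................................
.................................................................
.................................................................
{'heel': [12.5, 7.5], 'bowup': [23.0, 24.0], 'bowdown': [23.0, 18.0], 'sq': [33.0, 9.5], 'bolt': [50.0, 10.0], 'endnear': [23.5, 3.0]}
```

The bow's crown is at the pressed-down height, its legs stand over the heel and the toe hole, and the strap is still seated. Handing in.

```bash
python3 -c "
from workcell import env
print(env.job_done())"
```

```text
the job is handed in; nothing more can be done
None
```

The job is done and handed in at about 26 s: the wedge lies on the bench, the strap is flat over the second bolt, and the shackle is turned, pressed in and staying down, by the last force and camera checks; no verdict came back.

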